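# Collect the empty organiser bins in the carry caddy and put it up

### The arm

A 6-joint arm with a two-finger parallel gripper is mounted at the origin on the work surface. World frame = base frame: x ahead of the robot, y to its left, z up, the work surface at z = 0. Lengths are in mm, angles in rad, forces in N, time in s.
With the tool pointing down it reaches from about 300 to 825 mm from the base axis. Payload 5.4 kg.
Tool frame: the origin (TCP) lies midway between the tips of the shut fingers; the grasp point (between the pads) lies 19 mm behind it; z points along the fingers, y is the direction in which the jaws open and shut (so a half turn about z gives the same grasp; the last joint's range is limited). The gripper opens to 92 mm and grips with 3 to 60 N. Pads are 20 mm wide; open, the fingers measure 128 mm over their backs; the gripper's body (75 mm by 189 mm) begins 69 mm behind the grasp point.
Start: joints at [1.105, 0.158, 1.597, -0, 1.386, -0.21], TCP at [145.497, 556.27, 214.601] pointing down, gripper open.
Joint ranges: [-2.91, 2.91], [-0.94, 2.29], [0.18, 2.7], [-1.29, 4.43], [0.17, 2.64], [-3, 3]. Speed limits (rad/s): [2.57, 2.57, 3.14, 3.14, 3.14, 3.14].

### API

Orientations are given as a unit quaternion [w, x, y, z].
In Python, from cell import get_state, camera, job_done gives the robot as it stands.
- The arm moves only by the tool carry_out, never from a script. Its argument "motion" is one flat list of numbers, 6 for each row, row after row: the shift along the tool's x, y, z in cm, then the turn, a rotation vector about the tool's x, y, z in degrees. A call has 1 to 10 rows; each row shifts and turns the commanded pose from where the row before left it, along the tool's axes as they then stand; what a row does not reach is not made up. A row lasts 1/10 s, in which the tool goes at most 50 mm and 8.59 degrees, less where a joint would pass 70% of its speed; a pose out of reach is approached as far as the arm can. A call with a gripper value outside its range is refused whole. "jaw" is the closure, from 0 (fully open) to 1 (shut), set as the call begins (left out, the last holds). The fingers move at their own pace and stop on an object; the grip force is fixed at half the most. Time passes only in rows, so rows that do not move let the fingers close. It gives the time, the measured TCP pose, the force and the opening at its end, in the units of the state.
- get_state(): the state, without advancing time (a new reading comes with each control period).
- camera(name): name is "scene" or "side" or "wrist"; returns a dict with "image" (384x512x3 uint8, red, green, blue), "fx", "fy", "cx", "cy" (pixels), "R" (3x3) and "t" (3): a world point X has camera coordinates R X + t. Camera axes: x right, y down, z forward; pixel columns grow to the right and rows downward; lengths in mm; the calibration is good to about 2 mm. The wrist camera is an equidistant fisheye: a pixel r from the principal point sees the ray r / f radians off the axis. A picture is of the moment at which its call begins. There is no depth.
- job_done(): hands the job in, once; it reports no verdict.
The state is a dict: "time": time; "joint_pos": joint angles; "qd": joint speeds; "joint_torque": joint torques, N m; "eef_pos": TCP position; "orientation": TCP orientation; "ft_force": force on the tool from outside, world axes, zero at the start; "wrist_torque": the same for the moment, N m; "gripper_width": finger opening in mm.
Only numpy, scipy, OpenCV 4.12 (cv2) and the standard library are available. Lean on these libraries where they do the work, as an engineer would, in place of code of your own. Each camera call takes 0.05 s, during which the arm holds its last target. There are 200 camera calls.

### The job

The empty organiser bins lie about the desk on their sides, on their faces or upright: turn every one mouth up and load it flat on the floor of the carry caddy while the caddy stands on the desk. Then carry the loaded caddy by its handle, keeping it level, and set it down squarely in the middle of the top of the low drawer unit, long side along long side. Leave the mug, the notepads and the marker set where they are.

Things in the scene. Friction and masses are not known exactly. Their poses are not given: they have to be found in the camera images.
- bin_a: smoke-grey open plastic organiser bin, 60 (x) x 84 (y) x 64 mm deep (z), 90 g; walls, floor 4 mm; rim 8 mm thick (inwards) over the top 14 mm. Origin: middle of the bin, 32 mm from its floor's outside and from its rim; +z points out of the mouth. All bins alike. May be absent. Starts on a 60 x 64 mm side, mouth sideways; a quarter turn about its x brings the mouth up.
- bin_b: smoke-grey open plastic organiser bin, 60 (x) x 84 (y) x 64 mm deep (z), 90 g; walls, floor 4 mm; rim 8 mm thick (inwards) over the top 14 mm. Origin: middle of the bin, 32 mm from its floor's outside and from its rim; +z points out of the mouth. All bins alike. May be absent. Starts on a 60 x 64 mm side, mouth sideways.
- bin_c: smoke-grey open plastic organiser bin, 60 (x) x 84 (y) x 64 mm deep (z), 90 g; walls, floor 4 mm; rim 8 mm thick (inwards) over the top 14 mm. Origin: middle of the bin, 32 mm from its floor's outside and from its rim; +z points out of the mouth. All bins alike. May be absent. Starts mouth down; two quarter turns about its x bring it up.
- bin_d: smoke-grey open plastic organiser bin, 60 (x) x 84 (y) x 64 mm deep (z), 90 g; walls, floor 4 mm; rim 8 mm thick (inwards) over the top 14 mm. Origin: middle of the bin, 32 mm from its floor's outside and from its rim; +z points out of the mouth. All bins alike. May be absent. Starts mouth up.
- caddy: loose grey carry caddy: shallow tray 280 (x) x 160 (y) mm outside, floor and walls 4 mm, walls 25 mm high, rigid hoop handle across its middle (x = 0), 0.4 kg in all. Origin: centre of its underside, z up. It holds four bins with their 84 mm sides along the caddy's x, two each side of the hoop, e.g. centred at x = +-75, y = +-37 mm.
- caddy_handle: the caddy's rigid hoop handle, axes as the caddy's. Origin: centre of its wooden grip bar, 150 mm above the caddy's underside. The bar runs along y, 170 mm long, 18 (x) by 16 mm (z) in section; at y = +-82 mm a flat upright 24 mm wide (x), 5 mm thick, goes down outside the tray wall.
- unit: fixed white slim drawer unit 360 (x) x 220 (y) x 100 mm high with a flat plain top, two drawer fronts on its -y side (not used). Origin: centre of its underside.
- unit_top (a point): centre of the drawer unit's top face, 100 mm above the desk; x along its 360 mm long side.
- mug: bystander: white ceramic mug, 82 mm across, 92 mm tall, loose. Origin: centre of its underside.
- notepads: bystander: two spiral notepads stacked, 105 x 148 x 24 mm, loose. Origin: centre of the underside.
- marker_set: bystander: white tray of markers, 100 x 150 x 38 mm, loose. Origin: centre of the underside.
Things that resemble listed ones, but are neither listed nor needed, are in the scene too. What is shaped like the bin_a but yellow is not meant.

How it is judged:
By the outcome, as a careful person would: the job done as asked, in the order asked, and still so for the second after the job is handed in, with the robot touching nothing.
Of bin_a, bin_b, bin_c, bin_d only 3 to 4 are there at a start; the rules pass over those that are not, and their reading is None.
At some moment in a run one of bin_a, bin_b, bin_c, bin_d, caddy may be knocked a few centimetres aside while the robot is not near it.
It also fails if it takes over 210 s, if anything falls off the work surface, if the arm or the gripper's body presses on something with over 40 N, if the wrist force passes 120 N, or if a joint passes its speed limit or range.

## Working session

There is one attempt and no reset: what is moved stays moved. The work goes in short steps, Python scripts to look and compute and a tool call to move; the robot and the scene stay as the last step left them, time stands still between calls to the robot, and variables do not carry over. Pictures are saved under pics/ and viewed, about 12 in all and at most 16, crops included, and the job is handed in when it is done.

Besides the shell and the picture viewer there is one more tool, called after "Request:" as name(argument=value, ...) on one line, values as JSON. carry_out: Moves the arm, as the interface text tells. Its arguments: {"type":"object","properties":{"motion":{"type":"array","items":{"type":"number"}},"jaw":{"type":"number"}},"required":["motion"]}

```bash
ls; mkdir -p pics; python3 - <<'E'
from cell import *
import cv2
print(get_state())
for n in("scene","side"):
    c=camera(n);cv2.imwrite(f"pics/{n}0.png",cv2.resize(c["image"][:,:,::-1],(800,600),interpolation=cv2.INTER_CUBIC))
    print(n,c["fx"],c["fy"],c["cx"],c["cy"],c["R"],c["t"])
E
```

```text
pics
{'time': 0.0, 'joint_pos': array([ 1.10486610e+00,  1.59003626e-01,  1.59823600e+00, -7.90500372e-06,
        1.38619443e+00, -2.10109288e-01]), 'qd': array([-0.00070443, -0.00033977,  0.00151979, -0.00189364, -0.00141526,
        0.00050978]), 'joint_torque': array([-8.99375591e-04, -3.85562074e+01, -3.22109699e+01,  7.01692491e-02,
        3.76934570e-02, -1.27459239e-04]), 'eef_pos': array([145.23804465, 555.70727815, 213.64255541]), 'orientation': array([-3.01657028e-04,  1.27561185e-01,  9.91830276e-01, -8.69888081e-04]), 'ft_force': array([-1.18493016,  0.74883835, -0.34907443]), 'wrist_torque': array([ 0.09711716, -0.00233962,  0.02906324]), 'gripper_width': 91.46319020376369}
scene 448.1488490194197 448.1488490194197 253.84319283855888 201.98851863755948 [[ 0.44787375  0.89409575  0.00137742]
 [ 0.63292699 -0.31595925 -0.70680491]
 [-0.63151606  0.31743117 -0.70740718]] [-154.54607866 -294.01450107 2109.28577062]
side 451.6638220428053 451.6638220428053 256.6143408009311 198.99973188097815 [[ 0.98627105 -0.16475722  0.01115671]
 [-0.11707919 -0.74530667 -0.65636151]
 [ 0.11645546  0.64604414 -0.75436404]] [-583.33553929   63.08695464 1477.39418168]
```

View pics/scene0.png

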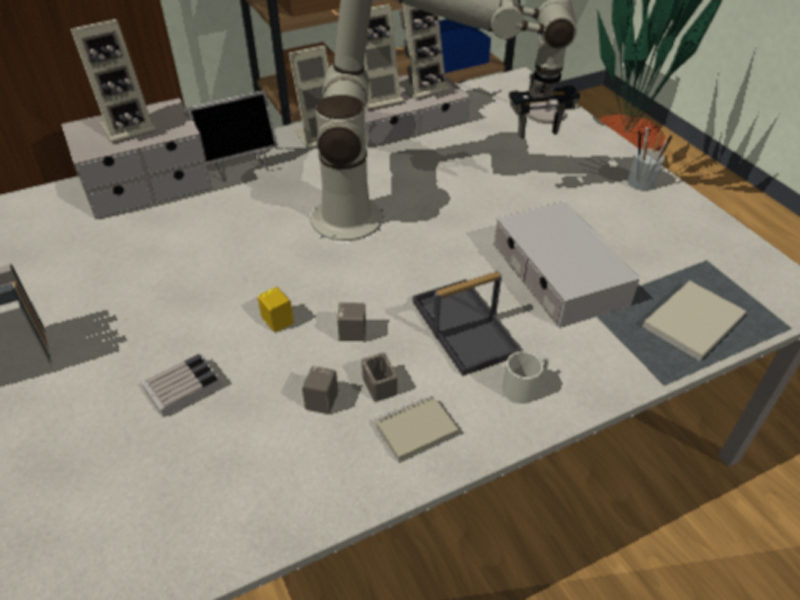

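View pics/side0.png

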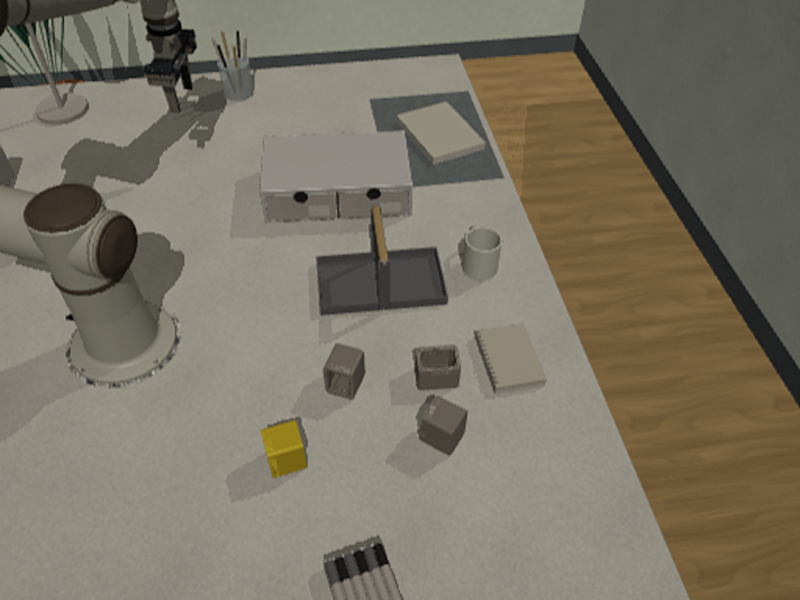

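The side view shows three grey bins: one on its side at (343,370), one upright at (437,365), and one unclear at (442,425). The yellow one at (285,447) is the decoy. The caddy is at (381,280), the unit at (337,175), and the mug at (481,253). The scene view agrees: grey at (351,321), (380,376) and (320,389). I'll confirm these in one enlarged crop.

```bash
cat > h.py <<'E'
from cell import *
import cv2,numpy as np
from scipy.spatial.transform import Rotation as Ro
def crop(im,x0,y0,w,h,s): # native px
    return cv2.resize(im[y0:y0+h,x0:x0+w,::-1],None,fx=s,fy=s,interpolation=cv2.INTER_CUBIC)
def pix(c,u,v,z): # native px -> world at height z (pinhole)
    d=c["R"].T@np.array([(u-c["cx"])/c["fx"],(v-c["cy"])/c["fy"],1]); o=-c["R"].T@c["t"]
    return o+d*(z-o[2])/d[2]
def fish(c,u,v,z):
    a=np.array([u-c["cx"],v-c["cy"]]);r=np.linalg.norm(a);th=r/c["fx"]
    d=np.r_[a/max(r,1e-9)*np.sin(th),np.cos(th)]; d=c["R"].T@d;o=-c["R"].T@c["t"]
    return o+d*(z-o[2])/d[2]
def proj(c,X):
    p=c["R"]@np.asarray(X,float)+c["t"];return c["fx"]*p[0]/p[2]+c["cx"],c["fy"]*p[1]/p[2]+c["cy"]
def projf(c,X):
    p=c["R"]@np.asarray(X,float)+c["t"];r=np.hypot(p[0],p[1]);k=c["fx"]*np.arctan2(r,p[2])/max(r,1e-9)
    return p[0]*k+c["cx"],p[1]*k+c["cy"]
def pose():
    s=get_state();q=s["orientation"];return s["eef_pos"],Ro.from_quat(np.r_[q[1:],q[0]])
def go(X,Rt=None):
    """tool-frame shift (cm) and rotvec (deg) to target"""
    p,R=pose(); d=R.inv().apply(np.asarray(X)-p)/10
    r=np.degrees((R.inv()*Rt).as_rotvec()) if Rt is not None else None
    return d.round(2),None if r is None else r.round(1)
E
python3 - <<'E'
from h import *
a=camera("side");b=camera("scene")
A=crop(a["image"],195,205,120,95,5)   # bins
B=crop(b["image"],180,180,120,95,5)
cv2.imwrite("pics/c1.png",cv2.resize(np.vstack([A,B]),(0,0),fx=.63*1,fy=.63,interpolation=cv2.INTER_AREA) if 0 else np.hstack([cv2.resize(A,(400,317)),cv2.resize(B,(400,317))]))
# caddy, unit from side view display px (x .64)
for n,(u,v,z) in dict(cad1=(317,257,25),cad2=(436,248,25),cad3=(446,303,25),cad4=(319,313,25),u1=(264,136,100),u2=(406,131,100),u3=(411,186,100),u4=(262,191,100),h1=(376,208,158),h2=(382,262,158),b1=(343,370,32),b2=(437,365,32),b3=(442,425,32),y=(285,447,32),mug=(481,235,92),pad=(510,356,24)).items():
    print(n,pix(a,u*.64,v*.64,z).round(0))
for n,(u,v,z) in dict(b1=(351,321,32),b2=(380,376,32),b3=(320,389,32),h1=(440,291,158),h2=(500,277,158),u1=(498,219,100),u2=(563,204,100),u3=(636,279,100),u4=(565,321-28,100)).items():
    print(n,pix(b,u*.64,v*.64,z).round(0))
E
```

```text
cad1 [424. 161.  25.]
cad2 [698. 149.  25.]
cad3 [686. -22.  25.]
cad4 [413.  -8.  25.]
u1 [328. 540. 100.]
u2 [688. 508. 100.]
u3 [662. 288. 100.]
u4 [315. 323. 100.]
h1 [561. 156. 158.]
h2 [550.  -9. 158.]
b1 [ 446. -170.   32.]
b2 [ 633. -187.   32.]
b3 [ 614. -325.   32.]
y [ 323. -326.   32.]
mug [789. 106.  92.]
pad [ 785. -183.   24.]
b1 [ 435. -173.   32.]
b2 [ 630. -186.   32.]
b3 [ 603. -325.   32.]
h1 [554.   9. 158.]
h2 [575. 163. 158.]
u1 [317. 329. 100.]
u2 [340. 532. 100.]
u3 [683. 507. 100.]
u4 [645. 315. 100.]
```

View pics/c1.png

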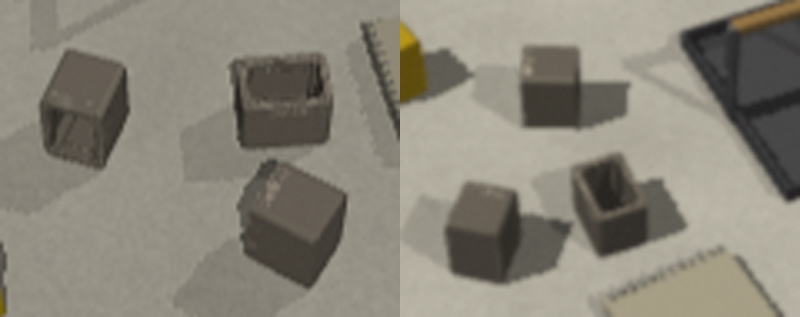

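Caddy centre is about (555,70), yaw −3°. Unit centre is about (498,415), yaw −5°. The bins are b1 (440,−172), lying on its side with mouth towards −y; b2 (631,−186), upright; and b3 (608,−325), unclear. Sizes agree (caddy 274 mm, unit 361 mm). I'm moving over the bins for a wrist view.

Request:
carry_out(motion=[-2.75,-3.45,-0.6,0,0,0,-2.75,-3.45,-0.6,0,0,0,-2.75,-3.45,-0.6,0,0,0,-2.75,-3.45,-0.6,0,0,0,-2.75,-3.45,-0.6,0,0,0,-2.75,-3.45,-0.6,0,0,0,-2.75,-3.45,-0.6,0,0,0,-2.75,-3.45,-0.6,0,0,0,-2.75,-3.45,-0.6,0,0,0,-2.75,-3.45,-0.6,0,0,0], jaw=0)

```text
time: 1.2
eef_pos: [324.5, 151.3, 274.9]
orientation: [0.0, 0.127, 0.992, 0.0]
ft_force: [0.9, 1.0, 0.6]
gripper_width: 92.0
```

Request:
carry_out(motion=[-2.75,-3.45,-0.6,0,0,0,-2.75,-3.45,-0.6,0,0,0,-2.75,-3.45,-0.6,0,0,0,-2.75,-3.45,-0.6,0,0,0,-2.75,-3.45,-0.6,0,0,0,-2.75,-3.45,-0.6,0,0,0,-2.75,-3.45,-0.6,0,0,0,-2.75,-3.45,-0.6,0,0,0,-2.75,-3.45,-0.6,0,0,0,-2.75,-3.45,-0.6,0,0,0])

```text
time: 2.2
eef_pos: [503.4, -252.2, 334.5]
orientation: [-0.0, 0.128, 0.992, 0.0]
ft_force: [0.4, 1.2, 0.6]
gripper_width: 91.8
```

```bash
python3 - <<'E'
from h import *
s=get_state();print(s["time"],s["eef_pos"],s["orientation"],s["joint_pos"])
c=camera("wrist");print({k:v for k,v in c.items() if k!="image"})
np.savez("pics/w1.npz",**c)
cv2.imwrite("pics/w1.png",crop(c["image"],0,0,512,384,1.56))
E
```

```text
2.2 [ 503.41562906 -252.17913441  334.49260564] [-1.34780407e-04  1.27735174e-01  9.91808288e-01  1.67285365e-04] [-6.79072367e-01  7.68421593e-02  1.45216391e+00  1.44062385e-04
  1.61299141e+00 -1.99369242e+00]
{'fx': 297.3186396354542, 'fy': 297.3186396354542, 'cx': 251.0157620192244, 'cy': 187.71935628716534, 'R': array([[ 2.53743833e-01,  9.67271276e-01, -5.87515056e-04],
       [ 9.33993363e-01, -2.44856012e-01,  2.60195949e-01],
       [ 2.51536211e-01, -6.65718526e-02, -9.65555655e-01]]), 't': array([ 117.81546818, -592.34153898,  362.16463055])}
```

View pics/w1.png

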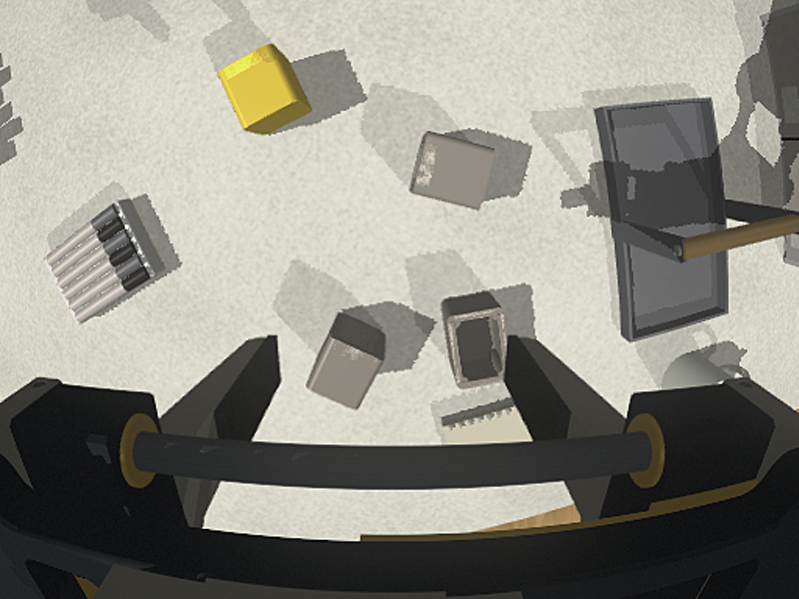

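The wrist view shows b1 at (453,170), b2 upright at (475,340), and b3 at (345,360) with a dark face towards −x. The caddy is at (662,215). I'll enlarge b3 and b1.

```bash
python3 - <<'E'
from h import *
c=np.load("pics/w1.npz")
A=crop(c["image"],185,185,75,85,7);B=crop(c["image"],250,72,75,85,7)
A=cv2.resize(A,(399,452));B=cv2.resize(B,(399,452))
cv2.imwrite("pics/c2.png",np.hstack([A,B]))
E
```

```text
(no output)
```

View pics/c2.png

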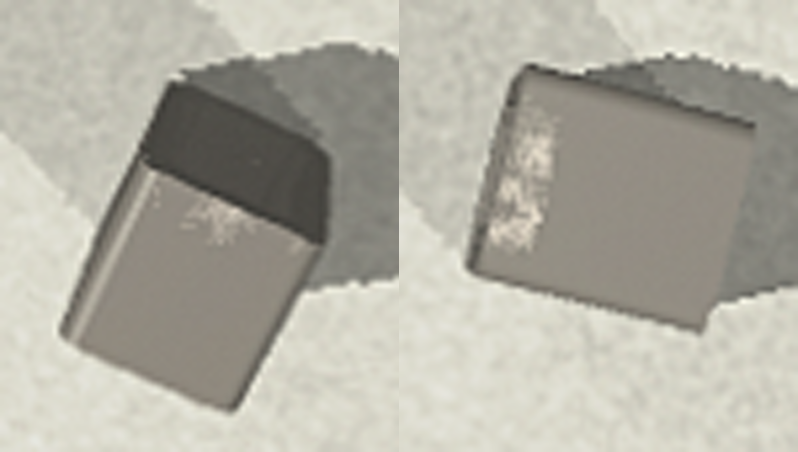

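```bash
python3 - <<'E'
from h import *
c=np.load("pics/w1.npz")
def quad(name,ps,o,z):
    P=[fish(c,o[0]+u/5.32,o[1]+v/5.32,z)[:2] for u,v in ps];P=np.array(P)
    e=np.roll(P,-1,0)-P
    print(name,z,"c",P.mean(0).round(1),"len",np.linalg.norm(e,axis=1).round(1),"dir",np.degrees(np.arctan2(e[:,1],e[:,0])).round(1))
for z in(64,84):
    quad("b3",[(145,160),(323,243),(234,412),(62,333)],(185,185),z)
    quad("b1",[(522,68),(755,125),(705,333),(468,268)],(250-75,72),z)
P=np.array([fish(c,u/1.56,v/1.56,25)[:2] for u,v in[(597,107),(712,98),(728,313),(624,340)]])
print("caddy",P.round(0),P.mean(0))
P=np.array([fish(c,u/1.56,v/1.56,64)[:2] for u,v in[(444,300),(499,292),(506,379),(457,388)]])
e=np.roll(P,-1,0)-P
print("b2",P.round(0),P.mean(0),np.linalg.norm(e,axis=1),np.degrees(np.arctan2(e[:,1],e[:,0])))
E
```

```text
b3 64 c [ 619.  -335.2] len [59.2 65.5 59.9 65.1] dir [  48.7  -40.6 -131.7  138.8]
b1 64 c [ 445.8 -178.8] len [66.8 60.7 69.  57.8] dir [  63.2  -27.2 -119.2  150.6]
b3 84 c [ 610.5 -330.6] len [56.5 62.6 57.2 62.1] dir [  48.7  -40.6 -131.7  138.8]
b1 84 c [ 445.2 -181.4] len [63.8 57.9 65.9 55.2] dir [  63.2  -27.2 -119.2  150.6]
caddy [[412.   0.]
 [419. 168.]
 [697. 157.]
 [685. -11.]] [553.36099138  78.56914741]
b2 [[ 567. -217.]
 [ 573. -161.]
 [ 670. -171.]
 [ 666. -225.]] [ 619.09371402 -193.39125506] [56.05053559 97.50087326 53.68526429 98.99068174] [ 83.73794912  -5.82458023 -94.72162422 175.54938138]
```

b3's top face measures 60×64 at z=84, so it lies on its side. Its −y/+x side is plain, so the dark (−x) face is the mouth, direction about 139°. b1's mouth points about −118°. bin_c is absent.

For each lying bin I'll grasp it tilted 45°, flip it through 90° and set it in the caddy's near half. The upright one goes in the far half.

```bash
cat >> h.py <<'E'
def RT(th,ph):
    """tool y at world angle th, pointing down, tilted ph about tool y (deg)"""
    a=np.radians(th);y=np.array([np.cos(a),np.sin(a),0]);z=np.array([0,0,-1.]);x=np.cross(y,z)
    return Ro.from_matrix(np.c_[x,y,z])*Ro.from_euler("y",ph,degrees=True)
def plan(stages,start=None):
    """stages: (grasp point, theta, phi, rows); prints rows, tool axes, 10 per call"""
    if start is None: p,R=pose()
    else: R=RT(*start[1:]);p=np.array(start[0])+R.apply([0,0,19])
    G=p-R.apply([0,0,19]); rows=[]
    for g,th,ph,n in stages:
        Rt=RT(th,ph); rv=(R.inv()*Rt).as_rotvec(); g=np.array(g,float)
        m=max(np.linalg.norm(g-G)/45,np.degrees(np.linalg.norm(rv))/8.3); 
        if n<m: n=int(np.ceil(m))
        R0,G0=R,G
        for i in range(1,n+1):
            Rn=R0*Ro.from_rotvec(rv*i/n);pn=G0+(g-G0)*i/n+Rn.apply([0,0,19])
            rows.append(np.r_[R.inv().apply(pn-p)/10,np.degrees((R.inv()*Rn).as_rotvec())]);R,p=Rn,pn
        G=g
    for k in range(0,len(rows),10): print([float(round(v,2))+0 for r in rows[k:k+10] for v in r])
E
python3 - <<'E'
from h import *
m=np.array([np.cos(np.radians(-118)),np.sin(np.radians(-118)),0])
C=np.array([445,-181,42])+14*m
back=lambda G,th,ph,d:G-RT(th,ph).apply([0,0,d])
plan([(back(C,-28,45,0)+[0,0,220],-28,0,13),(back(C,-28,45,130),-28,45,6),(C,-28,45,5)])
E
```

```text
[0.62, 0.35, 0.69, -0.01, 0.01, 7.93, 0.66, 0.26, 0.69, -0.01, 0.01, 7.93, 0.69, 0.17, 0.69, -0.01, 0.01, 7.93, 0.71, 0.07, 0.69, -0.01, 0.01, 7.93, 0.71, -0.03, 0.7, -0.01, 0.01, 7.93, 0.7, -0.13, 0.7, -0.01, 0.01, 7.93, 0.68, -0.22, 0.7, -0.01, 0.01, 7.93, 0.64, -0.31, 0.7, -0.01, 0.01, 7.93, 0.59, -0.4, 0.7, -0.01, 0.01, 7.93, 0.53, -0.48, 0.7, -0.01, 0.01, 7.93]
[0.46, -0.54, 0.7, -0.01, 0.01, 7.93, 0.38, -0.6, 0.7, -0.01, 0.01, 7.93, 0.29, -0.65, 0.7, -0.01, 0.01, 7.93, -1.28, 0.0, 2.12, 0.0, 7.5, 0.0, -1.55, 0.0, 1.9, 0.0, 7.5, 0.0, -1.78, 0.0, 1.65, 0.0, 7.5, 0.0, -1.98, 0.0, 1.37, 0.0, 7.5, 0.0, -2.15, 0.0, 1.07, 0.0, 7.5, 0.0, -2.27, 0.0, 0.74, 0.0, 7.5, 0.0, 0.0, 0.0, 2.6, 0.0, 0.0, 0.0]
[0.0, 0.0, 2.6, 0.0, 0.0, 0.0, 0.0, 0.0, 2.6, 0.0, 0.0, 0.0, 0.0, 0.0, 2.6, 0.0, 0.0, 0.0, 0.0, 0.0, 2.6, 0.0, 0.0, 0.0]
```

Request:
carry_out(motion=[0.62,0.35,0.7,0,0,7.93,0.66,0.26,0.7,0,0,7.93,0.69,0.17,0.7,0,0,7.93,0.71,0.07,0.7,0,0,7.93,0.71,-0.03,0.7,0,0,7.93,0.7,-0.13,0.7,0,0,7.93,0.68,-0.22,0.7,0,0,7.93,0.64,-0.31,0.7,0,0,7.93,0.59,-0.4,0.7,0,0,7.93,0.53,-0.48,0.7,0,0,7.93])

```text
time: 3.25
eef_pos: [451.4, -200.4, 264.1]
orientation: [-0.0, 0.733, 0.68, -0.0]
ft_force: [-0.0, 0.2, 0.1]
gripper_width: 91.7
```

Request:
carry_out(motion=[0.46,-0.54,0.7,0,0,7.93,0.38,-0.6,0.7,0,0,7.93,0.29,-0.65,0.7,0,0,7.93,-1.28,0,2.12,0,7.5,0,-1.55,0,1.9,0,7.5,0,-1.78,0,1.65,0,7.5,0,-1.98,0,1.37,0,7.5,0,-2.15,0,1.07,0,7.5,0,-2.27,0,0.74,0,7.5,0,0,0,2.6,0,0,0])

```text
time: 4.25
eef_pos: [406.2, -242.1, 98.4]
orientation: [-0.2, 0.792, 0.473, 0.329]
ft_force: [0.7, 0.9, -0.4]
gripper_width: 91.8
```

```bash
python3 - <<'E'
from h import *
s=get_state();print(s["time"],s["joint_pos"].round(2))
m=np.array([np.cos(np.radians(-118)),np.sin(np.radians(-118)),0])
C=np.array([445,-181,42])+14*m
print(C,go(C+RT(-28,45).apply([0,0,19]),RT(-28,45)))
c=camera("wrist");np.savez("pics/w2.npz",**c)
cv2.imwrite("pics/w2.png",crop(c["image"],0,0,512,384,1.2))
E
```

```text
4.25 [-1.2   0.33  1.85  0.57  1.55 -0.9 ]
[ 438.42739812 -193.3612663    42.        ] (array([ 0.07,  0.57, 10.  ]), array([-0.1, -0.3, -0.4]))
```

View pics/w2.png

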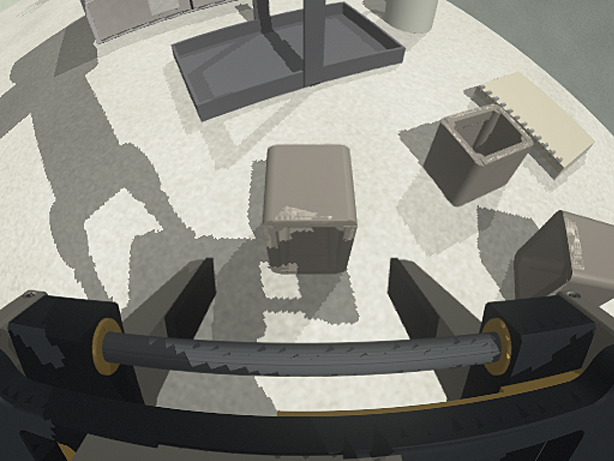

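Bin b1 sits squarely between the fingers, about 10 px right of centre, which matches the 5 mm shift computed. I'm inserting.

Request:
carry_out(motion=[0,0.1,2.5,0,0,0,0,0.1,2.5,0,0,0,0,0.1,2.5,0,0,0,0,0.1,2.5,0,0,0,0,0,0,0,0,0])

```text
time: 4.8
eef_pos: [444.5, -175.1, 31.2]
orientation: [-0.2, 0.79, 0.478, 0.327]
ft_force: [-0.5, 1.0, -0.3]
gripper_width: 91.9
```

Request:
carry_out(motion=[0,0,0,0,0,0,0,0,0,0,0,0,0,0,0,0,0,0,0,0,0,0,0,0,0,0,0,0,0,0], jaw=1)

```text
time: 5.3
eef_pos: [445.3, -179.4, 32.5]
orientation: [-0.197, 0.791, 0.478, 0.328]
ft_force: [-2.1, -1.2, 3.1]
gripper_width: 60.1
```

```bash
python3 - <<'E'
from h import *
p,R=pose();g=p-R.apply([0,0,19]);print(g,get_state()["gripper_width"])
a=camera("side");b=camera("scene")
cv2.imwrite("pics/c3.png",np.hstack([cv2.resize(crop(a["image"],190,110,150,120,4),(400,320)),cv2.resize(crop(b["image"],240,160,150,120,4),(400,320))]))
E
```

```text
[ 438.97994739 -191.3146931    45.98109416] 60.122967875131785
```

View pics/c3.png

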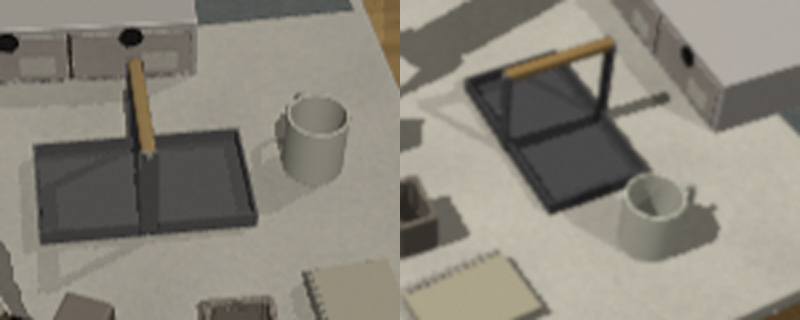

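```bash
cat >> h.py <<'E'
def fitrect(P,L,W):
    """P corners in order (-x+y),(+x+y),(+x-y),(-x-y)"""
    P=np.array(P)[:,:2];M=np.array([[-L,W],[L,W],[L,-W],[-L,-W]])/2
    c=P.mean(0);H=M.T@(P-c);a=np.arctan2(H[0,1]-H[1,0],H[0,0]+H[1,1])
    ca,sa=np.cos(a),np.sin(a);e=P-c-M@np.array([[ca,sa],[-sa,ca]])
    return c.round(1),np.degrees(a).round(2),np.abs(e).max().round(1)
E
python3 - <<'E'
from h import *
a=camera("side");b=camera("scene")
f=lambda u,v,z:pix(a,190+u/2.667,110+v/2.667,z)
g=lambda u,v,z:pix(b,240+u/2.667,160+v/2.667,z)
print("caddy side",fitrect([f(35,147,25),f(240,131,25),f(256,219,25),f(42,240,25)],280,160))
print(" scene corners", g(465,82-0,25),g(650,175,25),g(553,202,25))
print("handle", [f(*q,158) for q in((129,60),(142,60),(141,152),(156,152))], [g(*q,158) for q in((505,73),(613,42))])
h=lambda u,v:pix(a,u*.64,v*.64,100)
print("unit side",fitrect([h(264,136),h(406,131),h(411,186),h(262,191)],360,220))
E
```

```text
caddy side (array([558.4,  70.6]), np.float64(-2.25), np.float64(5.5))
 scene corners [697.36314307 555.58435893  25.        ] [963.64061855 661.37689324  25.        ] [940.29410966 502.10300493  25.        ]
handle [array([553.88712414, 159.97216994, 158.        ]), array([570.15951927, 157.47112389, 158.        ]), array([545.02413189,  -5.26506571, 158.        ]), array([562.47236014,  -7.97952446, 158.        ])] [array([801.93430923, 492.49609772, 158.        ]), array([820.87321346, 674.13786867, 158.        ])]
unit side (array([498.6, 414.6]), np.float64(-5.32), np.float64(6.2))
```

Side view: handle centre about (558,76), yaw −3°; unit (498,415), yaw −5.3°. b1 is gripped at 60.1 mm. I'm lifting, untilting and yawing towards the caddy. b1 goes in the middle of the caddy's near half.

```bash
python3 - <<'E'
from h import *
p,R=pose();g=p-R.apply([0,0,19])
plan([(g+[0,0,160],-28,0,6),([410,40,260],87,0,15)])
E
```

```text
[1.64, 0.0, -1.9, 0.0, -7.49, 0.04, 1.37, 0.0, -2.13, 0.0, -7.49, 0.04, 1.08, 0.0, -2.33, 0.0, -7.49, 0.04, 0.77, 0.0, -2.48, 0.0, -7.49, 0.04, 0.44, 0.0, -2.59, 0.0, -7.49, 0.04, 0.1, 0.0, -2.66, 0.0, -7.49, 0.04, 1.27, -0.89, -0.36, 0.0, 0.0, -7.67, 1.38, -0.72, -0.36, 0.0, 0.0, -7.67, 1.46, -0.53, -0.36, 0.0, 0.0, -7.67, 1.52, -0.33, -0.36, 0.0, 0.0, -7.67]
[1.55, -0.12, -0.36, 0.0, 0.0, -7.67, 1.55, 0.09, -0.36, 0.0, 0.0, -7.67, 1.53, 0.29, -0.36, 0.0, 0.0, -7.67, 1.47, 0.49, -0.36, 0.0, 0.0, -7.67, 1.39, 0.69, -0.36, 0.0, 0.0, -7.67, 1.29, 0.87, -0.36, 0.0, 0.0, -7.67, 1.16, 1.03, -0.36, 0.0, 0.0, -7.67, 1.02, 1.18, -0.36, 0.0, 0.0, -7.67, 0.85, 1.3, -0.36, 0.0, 0.0, -7.67, 0.67, 1.4, -0.36, 0.0, 0.0, -7.67]
[0.48, 1.48, -0.36, 0.0, 0.0, -7.67]
```

Request:
carry_out(motion=[1.64,0,-1.9,0,-7.5,0,1.37,0,-2.13,0,-7.5,0,1.08,0,-2.33,0,-7.5,0,0.77,0,-2.48,0,-7.5,0,0.44,0,-2.59,0,-7.5,0,0.1,0,-2.66,0,-7.5,0,1.27,-0.89,-0.36,0,0,-7.67,1.38,-0.72,-0.36,0,0,-7.67,1.46,-0.53,-0.36,0,0,-7.67,1.52,-0.33,-0.36,0,0,-7.67])

```text
time: 6.5
eef_pos: [430.1, -127.6, 200.0]
orientation: [-0.001, 0.687, 0.727, -0.0]
ft_force: [-0.2, 0.4, -1.2]
gripper_width: 60.0
```

Request:
carry_out(motion=[1.55,-0.12,-0.36,0,0,-7.67,1.55,0.09,-0.36,0,0,-7.67,1.53,0.29,-0.36,0,0,-7.67,1.47,0.49,-0.36,0,0,-7.67,1.39,0.69,-0.36,0,0,-7.67,1.29,0.87,-0.36,0,0,-7.67,1.16,1.03,-0.36,0,0,-7.67,1.02,1.18,-0.36,0,0,-7.67,0.85,1.3,-0.36,0,0,-7.67,0.67,1.4,-0.36,0,0,-7.67])

```text
time: 7.5
eef_pos: [409.9, 26.2, 236.0]
orientation: [-0.001, 0.088, 0.996, 0.0]
ft_force: [0.2, -0.7, -1.5]
gripper_width: 59.8
```

Request:
carry_out(motion=[0.48,1.48,-0.36,0,0,-7.67,0,0,0,0,0,0])

```text
time: 7.7
eef_pos: [408.1, 42.0, 240.0]
orientation: [-0.0, 0.022, 1.0, 0.0]
ft_force: [0.6, -0.5, -1.0]
gripper_width: 59.6
```

```bash
python3 - <<'E'
from h import *
s=get_state();print(s["time"],s["joint_pos"].round(2),s["eef_pos"],s["gripper_width"])
print(go([410,40,241],RT(87,0)))
c=camera("wrist");np.savez("pics/w3.npz",**c)
cv2.imwrite("pics/w3.png",crop(c["image"],0,0,512,384,1.56))
E
```

```text
7.7 [-0.19 -0.31  1.99  0.    1.46 -1.72] [408.12425779  42.01307146 240.02046521] 59.6390075328267
(array([-0.2 , -0.19, -0.1 ]), array([ 0. , -0. ,  0.5]))
```

View pics/w3.png

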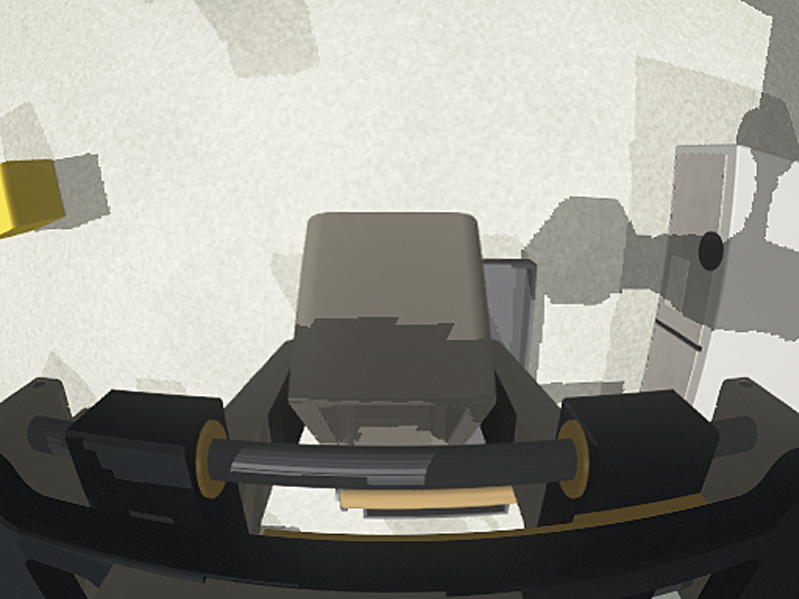

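```bash
python3 - <<'E'
from h import *
c=np.load("pics/w3.npz")
for u,v,z in[(536,262,25),(340,490,158),(515,488,158),(341,505,150),(517,511,150)]: print(fish(c,u/1.56,v/1.56,z).round(1))
b=camera("scene")
g=lambda u,v,z:pix(b,240+(u-400)/2.667,160+v/2.667,z)
print("scene corners", g(465,82,25),g(650,175,25),g(553,202,25),"handle",g(505,73,158),g(613,42,158))
E
```

```text
[415.8 166.4  25. ]
[540.2  -0.6 158. ]
[547.3 120.8 158. ]
[561.3  -2.8 150. ]
[577.6 127.1 150. ]
scene corners [424.20900813   8.30723374  25.        ] [710.42343405 154.30923627  25.        ] [692.44458634   5.85229976  25.        ] handle [555.70013323  -0.87276012 158.        ] [567.80022939 166.96689767 158.        ]
```

```bash
python3 - <<'E'
from h import *
plan([([474,82,140],87.2,-45,8),([474,82,56],87.2,-45,4)])
E
```

```text
[-0.98, 0.56, 1.47, 0.0, -5.63, 0.0, -0.83, 0.56, 1.55, 0.0, -5.63, 0.0, -0.68, 0.56, 1.6, 0.0, -5.63, 0.0, -0.52, 0.56, 1.64, 0.0, -5.63, 0.0, -0.35, 0.56, 1.67, 0.0, -5.63, 0.0, -0.19, 0.56, 1.67, 0.0, -5.63, 0.0, -0.02, 0.56, 1.67, 0.0, -5.63, 0.0, 0.14, 0.56, 1.64, 0.0, -5.63, 0.0, 1.48, 0.0, 1.48, 0.0, 0.0, 0.0, 1.48, 0.0, 1.48, 0.0, 0.0, 0.0]
[1.48, 0.0, 1.48, 0.0, 0.0, 0.0, 1.48, 0.0, 1.48, 0.0, 0.0, 0.0]
```

Request:
carry_out(motion=[-0.98,0.56,1.47,0,-5.63,0,-0.83,0.56,1.55,0,-5.63,0,-0.68,0.56,1.6,0,-5.63,0,-0.52,0.56,1.64,0,-5.63,0,-0.35,0.56,1.67,0,-5.63,0,-0.19,0.56,1.67,0,-5.63,0,-0.02,0.56,1.67,0,-5.63,0,0.14,0.56,1.64,0,-5.63,0,1.48,0,1.48,0,0,0,0,0,0,0,0,0])

```text
time: 8.8
eef_pos: [484.3, 81.6, 101.1]
orientation: [0.378, 0.023, 0.925, -0.009]
ft_force: [0.1, -0.2, -1.6]
gripper_width: 59.8
```

```bash
python3 - <<'E'
from h import *
s=get_state();p,R=pose();print(s["joint_pos"].round(2),p-R.apply([0,0,19]),(RT(87.2,-45).inv()*R).as_rotvec(True))
a=camera("side");b=camera("scene")
cv2.imwrite("pics/c4.png",np.hstack([cv2.resize(crop(a["image"],150,90,150,120,4),(400,320)),cv2.resize(crop(b["image"],200,130,150,120,4),(400,320))]))
plan([([474,82,56],87.2,-45,4)])
E
```

```text
[-0.11 -0.45  2.58  0.18  0.24 -1.79] [470.96524167  82.21090419 114.64348652] [-0.04937015  0.51434257  0.08824738]
[1.13, 0.0, 1.12, 0.01, -0.01, -0.01, 1.13, 0.0, 1.12, 0.01, -0.01, -0.01, 1.13, 0.0, 1.12, 0.01, -0.01, -0.01, 1.13, 0.0, 1.12, 0.01, -0.01, -0.01]
```

View pics/c4.png

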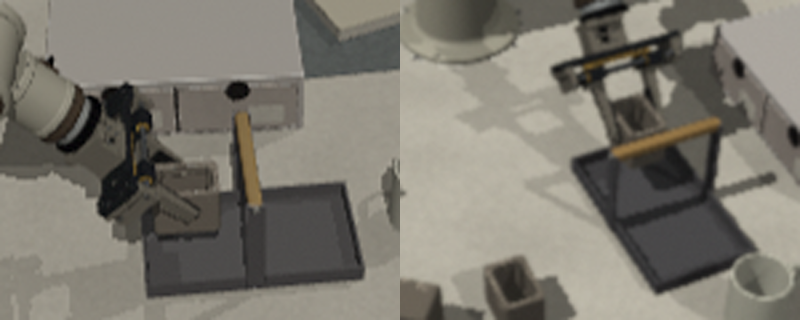

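The near slot with a 45° lean runs j5 into its limit: my planar model gives j5≈0 at the floor. So I'll set b1 down mouth up on the free desk, with the tool leaning sideways, and then regrasp it vertically.

```bash
python3 - <<'E'
from h import *
plan([([430,40,230],87,0,6),([430,-200,230],0,0,12),([430,-200,130],0,-45,6),([430,-200,52],0,-45,5)])
E
```

```text
[-0.56, -0.73, -1.82, 0.02, 7.49, 0.03, -0.31, -0.73, -1.9, 0.02, 7.49, 0.03, -0.06, -0.73, -1.96, 0.02, 7.49, 0.03, 0.19, -0.73, -1.99, 0.02, 7.49, 0.03, 0.45, -0.73, -1.98, 0.02, 7.49, 0.03, 0.7, -0.74, -1.93, 0.02, 7.49, 0.03, -0.1, -2.0, 0.0, 0.0, 0.0, 7.25, -0.36, -1.97, 0.0, 0.0, 0.0, 7.25, -0.6, -1.91, 0.0, 0.0, 0.0, 7.25, -0.84, -1.82, 0.0, 0.0, 0.0, 7.25]
[-1.06, -1.7, 0.0, 0.0, 0.0, 7.25, -1.27, -1.55, 0.0, 0.0, 0.0, 7.25, -1.45, -1.38, 0.0, 0.0, 0.0, 7.25, -1.61, -1.18, 0.0, 0.0, 0.0, 7.25, -1.75, -0.97, 0.0, 0.0, 0.0, 7.25, -1.86, -0.74, 0.0, 0.0, 0.0, 7.25, -1.94, -0.5, 0.0, 0.0, 0.0, 7.25, -1.98, -0.25, 0.0, 0.0, 0.0, 7.25, -0.25, 0.0, 1.65, 0.0, -7.5, 0.0, -0.03, 0.0, 1.64, 0.0, -7.5, 0.0]
[0.18, 0.0, 1.59, 0.0, -7.5, 0.0, 0.39, 0.0, 1.52, 0.0, -7.5, 0.0, 0.59, 0.0, 1.43, 0.0, -7.5, 0.0, 0.77, 0.0, 1.31, 0.0, -7.5, 0.0, 1.1, 0.0, 1.1, 0.0, 0.0, 0.0, 1.1, 0.0, 1.1, 0.0, 0.0, 0.0, 1.1, 0.0, 1.1, 0.0, 0.0, 0.0, 1.1, 0.0, 1.1, 0.0, 0.0, 0.0, 1.1, 0.0, 1.1, 0.0, 0.0, 0.0]
```

Request:
carry_out(motion=[-0.56,-0.73,-1.82,0,7.5,0,-0.31,-0.73,-1.9,0,7.5,0,-0.06,-0.73,-1.96,0,7.5,0,0.19,-0.73,-1.99,0,7.5,0,0.45,-0.73,-1.98,0,7.5,0,0.7,-0.74,-1.93,0,7.5,0,-0.1,-2,0,0,0,7.25,-0.36,-1.97,0,0,0,7.25,-0.6,-1.91,0,0,0,7.25,-0.84,-1.82,0,0,0,7.25])

```text
time: 9.9
eef_pos: [431.9, -40.3, 210.6]
orientation: [0.01, 0.276, 0.961, 0.002]
ft_force: [-0.5, -0.7, -1.2]
gripper_width: 59.9
```

Request:
carry_out(motion=[-1.06,-1.7,0,0,0,7.25,-1.27,-1.55,0,0,0,7.25,-1.45,-1.38,0,0,0,7.25,-1.61,-1.18,0,0,0,7.25,-1.75,-0.97,0,0,0,7.25,-1.86,-0.74,0,0,0,7.25,-1.94,-0.5,0,0,0,7.25,-1.98,-0.25,0,0,0,7.25,-0.25,0,1.65,0,-7.5,0,-0.03,0,1.64,0,-7.5,0])

```text
time: 10.9
eef_pos: [434.2, -207.1, 179.1]
orientation: [0.103, 0.701, 0.7, -0.087]
ft_force: [-0.3, -0.2, -1.0]
gripper_width: 59.6
```

Request:
carry_out(motion=[0.18,0,1.59,0,-7.5,0,0.39,0,1.52,0,-7.5,0,0.59,0,1.43,0,-7.5,0,0.77,0,1.31,0,-7.5,0,1.1,0,1.1,0,0,0,1.1,0,1.1,0,0,0,1.1,0,1.1,0,0,0,1.1,0,1.1,0,0,0,0,0,0,0,0,0])

```text
time: 11.8
eef_pos: [434.6, -211.9, 52.4]
orientation: [0.274, 0.655, 0.653, -0.262]
ft_force: [-1.1, -0.0, -0.7]
gripper_width: 59.8
```

```bash
python3 - <<'E'
from h import *
s=get_state();p,R=pose();print(s["joint_pos"].round(2),p-R.apply([0,0,19]),(RT(0,-45).inv()*R).as_rotvec(True))
plan([([430,-200,45],0,-45,4)])
E
```

```text
[-0.25  0.19  2.15 -1.06  0.89  0.49] [ 434.29915241 -198.58882241   65.89553599] [-0.79355957  0.4327548   0.48999618]
[0.34, -0.12, 0.4, 0.2, -0.11, -0.12, 0.34, -0.12, 0.4, 0.2, -0.11, -0.12, 0.34, -0.12, 0.39, 0.2, -0.11, -0.12, 0.34, -0.12, 0.39, 0.2, -0.11, -0.12]
```

Request:
carry_out(motion=[0.37,0,0.37,0.2,-0.1,-0.1,0.37,0,0.37,0.2,-0.1,-0.1,0.37,0,0.37,0.2,-0.1,-0.1,0.35,0,0.35,0.2,-0.1,-0.1,0,0,0,0,0,0])

```text
time: 12.3
eef_pos: [435.0, -211.7, 32.4]
orientation: [0.271, 0.653, 0.653, -0.271]
ft_force: [-0.4, -0.2, 3.6]
gripper_width: 60.1
```

```bash
python3 - <<'E'
from h import *
s=get_state();p,R=pose();print(s["joint_pos"].round(2),p-R.apply([0,0,19]),s["ft_force"],(RT(0,-45).inv()*R).as_rotvec(True))
a=camera("side");b=camera("scene")
cv2.imwrite("pics/c5.png",np.hstack([cv2.resize(crop(a["image"],180,170,150,120,4),(400,320)),cv2.resize(crop(b["image"],160,140,150,120,4),(400,320))]))
E
```

```text
[-0.24  0.26  2.13 -1.09  0.89  0.54] [ 435.03466417 -198.26122688   45.80955481] [-0.35891368 -0.20921767  3.64150998] [-0.03315791 -0.07993387 -0.02855788]
```

View pics/c5.png

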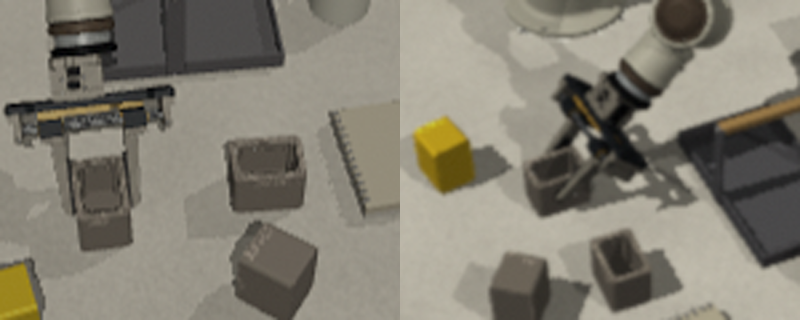

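b1 stands mouth up on the desk. I'm releasing it, rising, untilting and regrasping vertically.

Request:
carry_out(motion=[0,0,0,0,0,0,0,0,0,0,0,0,0,0,0,0,0,0,-2.1,0,-2.1,0,0,0,-2.1,0,-2.1,0,0,0,-2.1,0,-2.1,0,0,0,0,0,0,0,0,0], jaw=0)

```text
time: 13.1
eef_pos: [437.1, -212.0, 124.8]
orientation: [0.274, 0.654, 0.652, -0.268]
ft_force: [1.0, -0.3, 0.0]
gripper_width: 91.9
```

```bash
python3 - <<'E'
from h import *
p,R=pose();print(p-R.apply([0,0,19]))
plan([([435,-202,150],0,0,7),([435,-202,47],0,0,4)])
E
```

```text
[ 436.96403967 -198.55323951  138.23753246]
[0.06, -0.03, -0.1, 0.06, 6.44, -0.01, 0.07, -0.03, -0.11, 0.06, 6.44, -0.01, 0.08, -0.03, -0.13, 0.06, 6.44, -0.01, 0.1, -0.03, -0.14, 0.06, 6.44, -0.01, 0.11, -0.03, -0.15, 0.06, 6.44, -0.01, 0.13, -0.03, -0.16, 0.06, 6.44, -0.01, 0.15, -0.03, -0.17, 0.06, 6.44, -0.01, 0.0, 0.0, 2.58, 0.0, 0.0, 0.0, 0.0, 0.0, 2.58, 0.0, 0.0, 0.0, 0.0, 0.0, 2.58, 0.0, 0.0, 0.0]
[0.0, 0.0, 2.58, 0.0, 0.0, 0.0]
```

Request:
carry_out(motion=[0.06,0,-0.1,0,6.44,0,0.07,0,-0.11,0,6.44,0,0.08,0,-0.13,0,6.44,0,0.1,0,-0.14,0,6.44,0,0.11,0,-0.15,0,6.44,0,0.13,0,-0.16,0,6.44,0,0.15,-0.2,-0.17,0,6.44,0,0,0,2.58,0,0,0,0,0,2.58,0,0,0,0,0,2.58,0,0,0])

```text
time: 14.1
eef_pos: [431.5, -201.0, 47.3]
orientation: [-0.002, 0.707, 0.707, 0.001]
ft_force: [-0.3, -0.2, 0.1]
gripper_width: 91.8
```

Request:
carry_out(motion=[0,0,2.5,0,0,0,0,0,0,0,0,0])

```text
time: 14.3
eef_pos: [428.8, -198.4, 20.0]
orientation: [-0.006, 0.707, 0.707, 0.0]
ft_force: [-0.2, 0.5, 0.5]
gripper_width: 91.6
```

Request:
carry_out(motion=[0,0,0,0,0,0,0,0,0,0,0,0,0,0,0,0,0,0,0,0,0,0,0,0,0,0,0,0,0,0], jaw=1)

```text
time: 14.8
eef_pos: [433.2, -201.6, 25.4]
orientation: [0.0, 0.707, 0.707, 0.001]
ft_force: [0.8, 0.7, 4.5]
gripper_width: 59.7
```

```bash
python3 - <<'E'
from h import *
p,R=pose();G=p-R.apply([0,0,19]);print(G,(RT(0,0).inv()*R).as_rotvec(True))
# caddy from side camera by dark segmentation, check not knocked
a=camera("side");im=a["image"].astype(int)
for q in [(-140,80),(140,80),(140,-80),(-140,-80)]:
    t=np.radians(-2.8);X=[556+q[0]*np.cos(t)-q[1]*np.sin(t),78+q[0]*np.sin(t)+q[1]*np.cos(t),25];print(np.round(proj(a,X),1))
cv2.imwrite("pics/c6.png",crop(a["image"],180,130,120,90,6))
E
```

```text
[ 433.17050737 -201.63328364   44.38687247] [-0.09761704  0.05306719 -0.0342299 ]
[201.8 163.9]
[279.3 158.2]
[286.3 190.8]
[203.6 197.4]
```

View pics/c6.png

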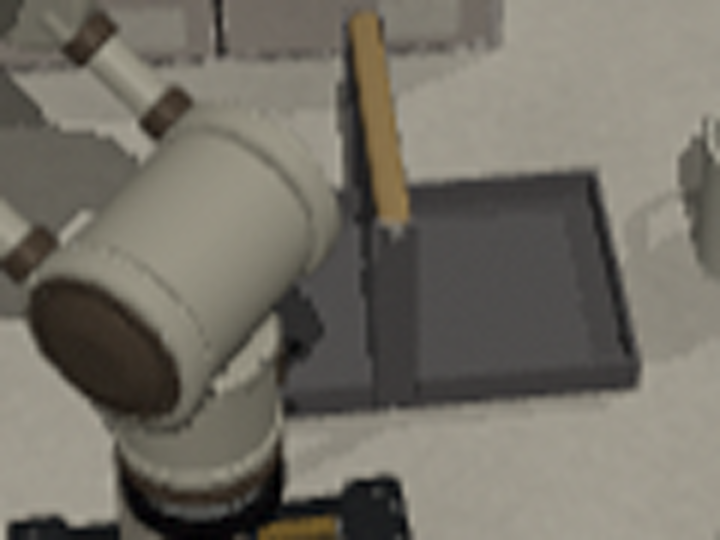

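The caddy corners match the prediction to within 1 px: centre (556,78), yaw −2.8°. b1 is held vertically. I'm carrying it to the near-middle slot (478,82).

```bash
python3 - <<'E'
from h import *
p,R=pose();G=p-R.apply([0,0,19])
plan([(G+[0,0,70],0,0,2),([478,82,160],87.2,0,12),([478,82,58],87.2,0,5)])
E
```

```text
[0.0, 0.0, -3.5, 0.05, -0.03, 0.02, 0.0, 0.0, -3.5, 0.05, -0.03, 0.02, 2.36, 0.37, -0.38, 0.0, 0.0, -7.27, 2.3, 0.67, -0.38, 0.0, 0.0, -7.27, 2.19, 0.95, -0.38, 0.0, 0.0, -7.27, 2.06, 1.22, -0.38, 0.0, 0.0, -7.27, 1.88, 1.47, -0.38, 0.0, 0.0, -7.27, 1.68, 1.7, -0.38, 0.0, 0.0, -7.27, 1.45, 1.9, -0.38, 0.0, 0.0, -7.27, 1.2, 2.07, -0.38, 0.0, 0.0, -7.27]
[0.93, 2.2, -0.38, 0.0, 0.0, -7.27, 0.64, 2.3, -0.38, 0.0, 0.0, -7.27, 0.35, 2.37, -0.38, 0.0, 0.0, -7.27, 0.05, 2.39, -0.38, 0.0, 0.0, -7.27, 0.0, 0.0, 2.04, 0.0, 0.0, 0.0, 0.0, 0.0, 2.04, 0.0, 0.0, 0.0, 0.0, 0.0, 2.04, 0.0, 0.0, 0.0, 0.0, 0.0, 2.04, 0.0, 0.0, 0.0, 0.0, 0.0, 2.04, 0.0, 0.0, 0.0]
```

Request:
carry_out(motion=[0,0,-3.5,0,0,0,0,0,-3.5,0,0,0,2.36,0.37,-0.38,0,0,-7.27,2.3,0.67,-0.38,0,0,-7.27,2.19,0.95,-0.38,0,0,-7.27,2.06,1.22,-0.38,0,0,-7.27,1.88,1.47,-0.38,0,0,-7.27,1.68,1.7,-0.38,0,0,-7.27,1.45,1.9,-0.38,0,0,-7.27,1.2,2.07,-0.38,0,0,-7.27])

```text
time: 15.85
eef_pos: [461.6, -11.2, 125.0]
orientation: [-0.001, 0.271, 0.962, 0.001]
ft_force: [0.5, 0.1, -1.7]
gripper_width: 59.9
```

Request:
carry_out(motion=[0.93,2.2,-0.38,0,0,-7.27,0.64,2.3,-0.38,0,0,-7.27,0.35,2.37,-0.38,0,0,-7.27,0.05,2.39,-0.38,0,0,-7.27,0,0,2.04,0,0,0,0,0,2.04,0,0,0,0,0,2.04,0,0,0,0,0,2.04,0,0,0,0,0,0,0,0,0])

```text
time: 16.75
eef_pos: [473.7, 82.5, 56.0]
orientation: [-0.004, 0.024, 1.0, 0.001]
ft_force: [-0.5, -0.1, -1.2]
gripper_width: 59.8
```

```bash
python3 - <<'E'
from h import *
p,R=pose();G=p-R.apply([0,0,19]);print(G,(RT(87.2,0).inv()*R).as_rotvec(True))
print(go([478,82,49-19],RT(87.2,0)))
E
```

```text
[473.79642735  82.48327099  75.03096112] [-0.13747576  0.40873439 -0.07761515]
(array([-0.45, -0.04,  2.6 ]), array([ 0.1, -0.4,  0.1]))
```

Request:
carry_out(motion=[-0.2,0,1,0,-0.3,0,-0.2,0,0.8,0,0,0,0,0,0.5,0,0,0,0,0,0.3,0,0,0,0,0,0.1,0,0,0,0,0,0,0,0,0])

```text
time: 17.35
eef_pos: [480.9, 82.2, 32.1]
orientation: [0.003, 0.024, 1.0, 0.001]
ft_force: [0.1, 0.2, -0.4]
gripper_width: 59.9
```

Request:
carry_out(motion=[0,0,0,0,0,0,0,0,0,0,0,0,0,0,0,0,0,0,0,0,-3,0,0,0,0,0,-4,0,0,0,0,0,-4,0,0,0,0,0,-4,0,0,0,0,0,0,0,0,0], jaw=0)

```text
time: 18.15
eef_pos: [484.1, 81.6, 188.6]
orientation: [0.009, 0.024, 1.0, 0.001]
ft_force: [0.6, -0.7, -0.8]
gripper_width: 91.8
```

```bash
python3 - <<'E'
from h import *
# to above b2, look down
plan([([560,-160,230],-10+90,0,8)])
a=camera("side")
cv2.imwrite("pics/a7.png",crop(a["image"],180,130,120,130,4))
E
```

```text
[-1.09, -2.97, -0.27, 0.02, 0.12, 0.91, -1.14, -2.95, -0.27, 0.02, 0.12, 0.91, -1.19, -2.94, -0.27, 0.02, 0.12, 0.91, -1.23, -2.92, -0.27, 0.02, 0.12, 0.91, -1.28, -2.9, -0.27, 0.02, 0.12, 0.91, -1.32, -2.88, -0.27, 0.02, 0.12, 0.91, -1.37, -2.85, -0.28, 0.02, 0.12, 0.91, -1.41, -2.83, -0.28, 0.02, 0.12, 0.91]
```

Request:
carry_out(motion=[-1.09,-2.97,-0.4,0,0.1,0.5,-1.14,-2.95,-0.4,0,0.1,0.5,-1.19,-2.94,-0.4,0,0.1,0.5,-1.23,-2.92,-0.4,0,0.1,0.5,-1.28,-2.9,-0.4,0,0.1,0,-1.32,-2.88,-0.4,0,0.1,0,-1.37,-2.85,-0.4,0,0.1,0,-1.41,-2.83,-0.4,0,0.1,0,0,0,0,0,0,0])

```text
time: 19.1
eef_pos: [563.7, -160.4, 211.7]
orientation: [-0.005, 0.043, 0.999, 0.001]
ft_force: [-1.1, 0.1, -0.6]
gripper_width: 92.0
```

```bash
python3 - <<'E'
from h import *
p,R=pose();G=p-R.apply([0,0,19]);print(G,(RT(85,0).inv()*R).as_rotvec(True))
c=camera("wrist");np.savez("pics/w8.npz",**c)
W=crop(c["image"],90,60,330,230,2.42);W=cv2.resize(W,(800,558))
A=cv2.imread("pics/a7.png");A=cv2.resize(A,(200,217));W[341:,600:]=A
cv2.imwrite("pics/w8.png",W)
E
```

```text
[ 563.89919436 -160.43502434  230.7378891 ] [-0.10788991  0.59834402 -0.08218488]
```

View pics/w8.png

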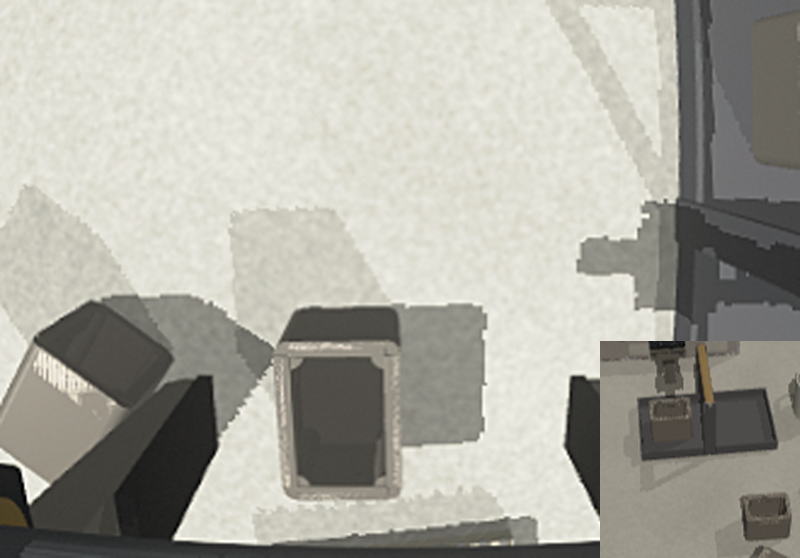

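b1 stands flat in the caddy (inset). b2's rim corners are (273,343), (399,343), (402,498), (287,499). b3 is lower left with its dark mouth face towards (−x,+y).

```bash
python3 - <<'E'
from h import *
c=np.load("pics/w8.npz")
f=lambda u,v,z:fish(c,90+u/2.424,60+v/2.424,z)
P=np.array([f(*q,64) for q in((278,345),(399,343),(402,498),(287,499))]);print(P.round(0))
e=np.roll(P,-1,0)-P;print(np.linalg.norm(e,axis=1).round(0),np.degrees(np.arctan2(e[:,1],e[:,0])).round(1))
C=P.mean(0);print(C)
P3=np.array([f(*q,84) for q in((35,345),(128,407))]);print(P3)
E
```

```text
[[ 586. -216.   64.]
 [ 590. -160.   64.]
 [ 672. -165.   64.]
 [ 668. -223.   64.]]
[56. 82. 58. 82.] [ 86.2  -3.6 -93.7 175.1]
[ 629.04478853 -190.94942488   64.        ]
[[ 571.55945625 -330.53272951   84.        ]
 [ 605.04916191 -288.02219673   84.        ]]
```

```bash
python3 - <<'E'
from h import *
plan([([629,-191,120],86,0,4),([629,-191,48],86,0,3)])
plan([([629,-191,130],86,0,3),([634,117,130],87.2,0,9),([634,117,70],87.2,0,3)],([629,-191,48],86,0))
E
```

```text
[-1.74, -0.68, 2.74, 0.05, -0.16, -0.21, -1.73, -0.69, 2.74, 0.05, -0.16, -0.21, -1.72, -0.69, 2.75, 0.05, -0.16, -0.21, -1.71, -0.7, 2.76, 0.05, -0.16, -0.21, 0.0, 0.0, 2.4, 0.0, 0.0, 0.0, 0.0, 0.0, 2.4, 0.0, 0.0, 0.0, 0.0, 0.0, 2.4, 0.0, 0.0, 0.0]
[0.0, 0.0, -2.73, 0.0, 0.0, 0.0, 0.0, 0.0, -2.73, 0.0, 0.0, 0.0, 0.0, 0.0, -2.73, 0.0, 0.0, 0.0, 0.18, 3.42, 0.0, 0.0, 0.0, -0.13, 0.18, 3.42, 0.0, 0.0, 0.0, -0.13, 0.17, 3.42, 0.0, 0.0, 0.0, -0.13, 0.16, 3.42, 0.0, 0.0, 0.0, -0.13, 0.15, 3.42, 0.0, 0.0, 0.0, -0.13, 0.14, 3.42, 0.0, 0.0, 0.0, -0.13, 0.14, 3.42, 0.0, 0.0, 0.0, -0.13]
[0.13, 3.42, 0.0, 0.0, 0.0, -0.13, 0.12, 3.42, 0.0, 0.0, 0.0, -0.13, 0.0, 0.0, 2.0, 0.0, 0.0, 0.0, 0.0, 0.0, 2.0, 0.0, 0.0, 0.0, 0.0, 0.0, 2.0, 0.0, 0.0, 0.0]
```

Request:
carry_out(motion=[-1.74,-0.68,2.74,0,-0.16,-0.2,-1.73,-0.69,2.74,0,-0.16,-0.2,-1.72,-0.69,2.75,0,-0.16,-0.2,-1.71,-0.7,2.76,0,-0.16,-0.2,0,0,2.4,0,0,0,0,0,2.4,0,0,0,0,0,2.3,0,0,0,0,0,0,0,0,0,0,0,0,0,0,0])

```text
time: 20.05
eef_pos: [629.1, -188.4, 31.4]
orientation: [0.0, 0.034, 0.999, 0.002]
ft_force: [-0.1, 0.3, 0.4]
gripper_width: 91.9
```

Request:
carry_out(motion=[0,0,0,0,0,0,0,0,0,0,0,0,0,0,0,0,0,0,0,0,0,0,0,0,0,0,0,0,0,0], jaw=1)

```text
time: 20.55
eef_pos: [630.3, -189.9, 32.7]
orientation: [0.002, 0.034, 0.999, 0.001]
ft_force: [-1.3, -0.1, 3.3]
gripper_width: 59.8
```

```bash
python3 - <<'E'
from h import *
p,R=pose();G=p-R.apply([0,0,19]);print(G,(RT(86,0).inv()*R).as_rotvec(True),get_state()["ft_force"])
E
```

```text
[ 630.21872209 -189.9708494    51.72319504] [-0.10443229 -0.18090319 -0.07383089] [-1.31365582 -0.13921465  3.29785161]
```

Request:
carry_out(motion=[0,0,-2.6,0,0,0,0,0,-2.6,0,0,0,0,0,-2.6,0,0,0,0.17,3.4,0,0,0,-0.13,0.17,3.4,0,0,0,-0.13,0.17,3.4,0,0,0,-0.13,0.16,3.4,0,0,0,-0.13,0.15,3.4,0,0,0,-0.13,0.14,3.4,0,0,0,-0.13,0.14,3.4,0,0,0,-0.13])

```text
time: 21.55
eef_pos: [633.0, 49.8, 110.3]
orientation: [0.001, 0.026, 1.0, 0.001]
ft_force: [-0.3, -0.4, -0.4]
gripper_width: 59.8
```

Request:
carry_out(motion=[0.13,3.4,0,0,0,-0.13,0.12,3.4,0,0,0,-0.13,0,0,2,0,0,0,0,0,2,0,0,0,0,0,0,0,0,0,0,0,0,0,0,0])

```text
time: 22.15
eef_pos: [634.1, 116.4, 70.5]
orientation: [0.001, 0.024, 1.0, 0.001]
ft_force: [0.5, -0.4, -1.4]
gripper_width: 59.8
```

```bash
python3 - <<'E'
from h import *
p,R=pose();G=p-R.apply([0,0,19]);print(G,(RT(87.2,0).inv()*R).as_rotvec(True),get_state()["ft_force"])
a=camera("side")
t=np.radians(-2.8)
for q in [(140,80),(140,-80)]:
    print(np.round(proj(a,[556+q[0]*np.cos(t)-q[1]*np.sin(t),78+q[0]*np.sin(t)+q[1]*np.cos(t),25]),1))
# rough check of caddy right wall edges: dark mask extents
im=cv2.cvtColor(a["image"],cv2.COLOR_RGB2GRAY)
for r in (165,175,185): print(r,im[r,270:295])
E
```

```text
[634.10551849 116.38162697  89.49520406] [-0.1318573  -0.06238237 -0.03509151] [ 0.49310183 -0.4148521  -1.44023718]
[279.3 158.2]
[286.3 190.8]
165 [ 75  75  75  76  76  74  69  67  65  33  65 135 151 150 151 141 133 135
 142 142 151 151 149 154 100]
175 [ 76  76  77  75  76  76  69  66  67  67  69  32  49  98 134 134 132 131
 133 132 134 134 132 132 131]
185 [ 75  76  77  76  76  76  76  77  67  67  66  65  70  41  49  89 135 135
 134 133 133 133 133 134 133]
```

Request:
carry_out(motion=[0,0.05,1.5,0,0,0,0,0,1,0,0,0,0,0,0.6,0,0,0,0,0,0.25,0,0,0,0,0,0,0,0,0])

```text
time: 22.7
eef_pos: [634.5, 117.0, 37.0]
orientation: [0.001, 0.024, 1.0, 0.001]
ft_force: [-0.1, -0.2, -0.3]
gripper_width: 59.9
```

Request:
carry_out(motion=[0,0,0,0,0,0,0,0,0,0,0,0,0,0,0,0,0,0,0,0,-3,0,0,0,0,0,-4,0,0,0,0,0,-4,0,0,0,0,0,-4,0,0,0,0,0,0,0,0,0], jaw=0)

```text
time: 23.5
eef_pos: [638.4, 116.8, 195.2]
orientation: [0.008, 0.024, 1.0, 0.001]
ft_force: [0.3, -0.0, 1.1]
gripper_width: 91.9
```

```bash
python3 - <<'E'
from h import *
print(get_state()["joint_pos"].round(2))
m=np.array([np.cos(np.radians(139)),np.sin(np.radians(139)),0])
C=np.array([611.5,-330.5,46])+14*m;print(C)
# tilt phi=+20 (body towards mouth side), theta=-131 or its half-turn
ax=RT(49,-20).apply([0,0,1]);print(ax)
plan([([620,-60,230],87,0,4),(C-ax*130,49,-20,7)])
E
```

```text
[-0.01  0.35  1.41  0.    1.37 -1.53]
[ 600.93406588 -321.31517359   46.        ]
[ 0.25812588 -0.2243854  -0.93969262]
[0.24, -4.44, -0.41, 0.04, 0.22, 0.06, 0.24, -4.44, -0.41, 0.04, 0.22, 0.06, 0.23, -4.44, -0.4, 0.04, 0.22, 0.06, 0.23, -4.44, -0.4, 0.04, 0.22, 0.06, 0.49, -3.39, 0.88, 0.95, -2.75, 5.37, 0.22, -3.41, 0.92, 0.95, -2.75, 5.37, -0.06, -3.41, 0.96, 0.95, -2.75, 5.37, -0.32, -3.39, 1.02, 0.95, -2.75, 5.37, -0.59, -3.34, 1.1, 0.95, -2.75, 5.37, -0.84, -3.26, 1.18, 0.95, -2.75, 5.37]
[-1.08, -3.16, 1.27, 0.95, -2.75, 5.37]
```

```bash
python3 - <<'E'
from h import *
m=np.array([np.cos(np.radians(139)),np.sin(np.radians(139)),0])
C=np.array([611.5,-330.5,46])+14*m
ax=RT(49,-25).apply([0,0,1])
plan([([620,-60,230],87,0,5),(C-ax*130,49,-25,8)])
E
```

```text
[0.19, -3.55, -0.33, 0.03, 0.18, 0.05, 0.19, -3.55, -0.33, 0.03, 0.18, 0.05, 0.19, -3.55, -0.32, 0.03, 0.18, 0.05, 0.19, -3.55, -0.32, 0.03, 0.18, 0.05, 0.18, -3.55, -0.32, 0.03, 0.18, 0.05, 0.51, -2.89, 0.82, 1.04, -3.01, 4.67, 0.32, -2.92, 0.85, 1.04, -3.01, 4.67, 0.13, -2.93, 0.88, 1.04, -3.01, 4.67, -0.06, -2.92, 0.93, 1.04, -3.01, 4.67, -0.24, -2.9, 0.98, 1.04, -3.01, 4.67]
[-0.42, -2.86, 1.05, 1.04, -3.01, 4.67, -0.59, -2.81, 1.12, 1.04, -3.01, 4.67, -0.75, -2.74, 1.2, 1.04, -3.01, 4.67]
```

Request:
carry_out(motion=[0.19,-3.55,-0.33,0,0.18,0,0.19,-3.55,-0.33,0,0.18,0,0.19,-3.55,-0.33,0,0.18,0,0.19,-3.55,-0.32,0,0.18,0,0.18,-3.55,-0.32,0,0.18,0,0.51,-2.89,0.82,1.04,-3,4.67,0.32,-2.92,0.85,1.04,-3,4.67,0.13,-2.93,0.88,1.04,-3,4.67,-0.06,-2.92,0.93,1.04,-3,4.67,-0.24,-2.9,0.98,1.04,-3,4.67])

```text
time: 24.5
eef_pos: [582.2, -204.9, 161.6]
orientation: [0.122, 0.226, 0.965, -0.048]
ft_force: [0.7, -0.2, -0.3]
gripper_width: 91.6
```

Request:
carry_out(motion=[-0.42,-2.86,1.05,1.04,-3,4.67,-0.59,-2.81,1.12,1.04,-3,4.67,-0.75,-2.74,1.2,1.04,-3,4.67,0,0,0,0,0,0,0,0,0,0,0,0])

```text
time: 25.0
eef_pos: [561.5, -290.3, 138.1]
orientation: [0.195, 0.339, 0.917, -0.076]
ft_force: [-0.4, -0.5, 0.0]
gripper_width: 92.0
```

```bash
python3 - <<'E'
from h import *
m=np.array([np.cos(np.radians(139)),np.sin(np.radians(139)),0])
C=np.array([611.5,-330.5,46])+14*m
R=RT(49,-25);print(get_state()["joint_pos"].round(2),go(C+R.apply([0,0,19]),R))
c=camera("wrist");np.savez("pics/w9.npz",**c)
W=crop(c["image"],60,60,400,240,2);a=camera("side");A=cv2.resize(crop(a["image"],180,130,120,100,4),(240,200));W[280:,560:]=A
cv2.imwrite("pics/w9.png",W)
E
```

```text
[-0.65  0.09  1.89 -0.05  0.74 -1.49] (array([-0.83,  0.3 , 12.35]), array([-0.3, -0.9,  0.4]))
```

View pics/w9.png

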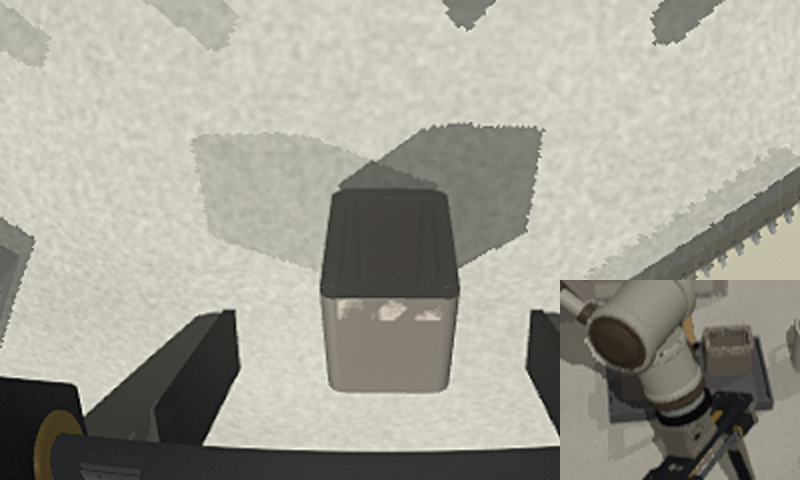

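b2 stands in the caddy (inset). b3's dark face shows the interior corner lines, so it is the mouth, and the bin is centred between the fingers. I'm inserting.

Request:
carry_out(motion=[-0.2,0.07,2.5,0,-0.3,0,-0.2,0.07,2.5,0,-0.3,0,-0.2,0.07,2.5,0,-0.2,0,-0.2,0.07,2.5,0,0,0,0,0,2.2,0,0,0,0,0,0,0,0,0])

```text
time: 25.7
eef_pos: [607.1, -325.7, 28.5]
orientation: [0.2, 0.338, 0.916, -0.078]
ft_force: [0.1, 0.9, -0.4]
gripper_width: 91.9
```

Request:
carry_out(motion=[0,0,0,0,0,0,0,0,0,0,0,0,0,0,0,0,0,0,0,0,0,0,0,0,0,0,0,0,0,0], jaw=1)

```text
time: 26.2
eef_pos: [608.1, -327.4, 32.6]
orientation: [0.203, 0.339, 0.915, -0.079]
ft_force: [-1.8, 2.6, 4.1]
gripper_width: 60.0
```

```bash
python3 - <<'E'
from h import *
p,R=pose();G=p-R.apply([0,0,19]);s=get_state()
print(s["joint_pos"].round(2),G,(RT(49,-25).inv()*R).as_rotvec(True),s["ft_force"],s["gripper_width"])
plan([(G+[-20,20,120],49,0,5),([430,-200,170],65,0,5),([430,-200,130],65,65,9),([430,-200,66],65,65,4)])
E
```

```text
[-0.65  0.38  1.79 -0.06  0.54 -1.47] [ 602.06478208 -322.02264722   49.82394772] [ 0.25504074 -0.14751111 -0.41710415] [-1.80206952  2.60477309  4.06408949] 60.02059298250008
[-0.34, 0.03, -2.42, -0.07, 5.03, 0.07, -0.13, 0.03, -2.46, -0.07, 5.03, 0.07, 0.09, 0.03, -2.47, -0.07, 5.03, 0.07, 0.3, 0.04, -2.47, -0.07, 5.03, 0.07, 0.52, 0.04, -2.45, -0.07, 5.03, 0.07, 3.63, -0.46, 0.0, 0.0, 0.0, -3.2, 3.65, -0.25, 0.0, 0.0, 0.0, -3.2, 3.66, -0.05, 0.0, 0.0, 0.0, -3.2, 3.66, 0.16, 0.0, 0.0, 0.0, -3.2, 3.64, 0.36, 0.0, 0.0, 0.0, -3.2]
[0.24, 0.0, 0.43, 0.0, 7.22, 0.0, 0.18, 0.0, 0.43, 0.0, 7.22, 0.0, 0.13, 0.0, 0.42, 0.0, 7.22, 0.0, 0.07, 0.0, 0.4, 0.0, 7.22, 0.0, 0.02, 0.0, 0.37, 0.0, 7.22, 0.0, -0.02, 0.0, 0.34, 0.0, 7.22, 0.0, -0.07, 0.0, 0.31, 0.0, 7.22, 0.0, -0.1, 0.0, 0.27, 0.0, 7.22, 0.0, -0.14, 0.0, 0.22, 0.0, 7.22, 0.0, -1.45, 0.0, 0.68, 0.0, 0.0, 0.0]
[-1.45, 0.0, 0.68, 0.0, 0.0, 0.0, -1.45, 0.0, 0.68, 0.0, 0.0, 0.0, -1.45, 0.0, 0.68, 0.0, 0.0, 0.0]
```

Request:
carry_out(motion=[-0.34,0,-2.42,0,5,0,-0.13,0,-2.46,0,5,0,0.09,0,-2.47,0,5,0,0.3,0,-2.47,0,5,0,0.52,0,-2.45,0,5,0,3.63,-0.46,0,0,0,-3.2,3.65,-0.25,0,0,0,-3.2,3.66,-0.05,0,0,0,-3.2,3.66,0.16,0,0,0,-3.2,3.64,0.36,0,0,0,-3.2])

```text
time: 27.2
eef_pos: [426.7, -200.7, 149.4]
orientation: [-0.002, 0.213, 0.977, -0.003]
ft_force: [-0.5, -0.1, 0.5]
gripper_width: 59.9
```

Request:
carry_out(motion=[0.24,0,0.43,0,7.22,0,0.18,0,0.43,0,7.22,0,0.13,0,0.42,0,7.22,0,0.07,0,0.4,0,7.22,0,0.02,0,0.37,0,7.22,0,-0.02,0,0.34,0,7.22,0,-0.07,0,0.31,0,7.22,0,-0.1,0,0.27,0,7.22,0,-0.14,0,0.22,0,7.22,0,0,0,0,0,0,0])

```text
time: 28.2
eef_pos: [410.7, -193.5, 115.0]
orientation: [-0.53, 0.181, 0.821, 0.114]
ft_force: [-0.7, 0.5, -2.2]
gripper_width: 59.8
```

```bash
python3 - <<'E'
from h import *
p,R=pose();G=p-R.apply([0,0,19]);s=get_state()
print(s["joint_pos"].round(2),G,(RT(65,65).inv()*R).as_rotvec(True),s["ft_force"],s["gripper_width"])
plan([([430,-200,46],65,65,6)])
E
```

```text
[-0.6   0.91  1.16 -0.19  2.21 -1.75] [ 426.43216881 -200.72701095  122.88206812] [0.38063311 0.64878621 0.16299006] [-0.68464892  0.53975733 -2.2091865 ] 59.7807525443579
[-1.19, 0.04, 0.48, -0.06, -0.11, -0.03, -1.19, 0.04, 0.49, -0.06, -0.11, -0.03, -1.19, 0.04, 0.49, -0.06, -0.11, -0.03, -1.19, 0.04, 0.49, -0.06, -0.11, -0.03, -1.19, 0.04, 0.49, -0.06, -0.11, -0.03, -1.19, 0.04, 0.5, -0.06, -0.11, -0.03]
```

Request:
carry_out(motion=[-1.6,0,0.7,-0.1,-0.2,0,-1.6,0,0.7,-0.1,-0.2,0,-1.6,0,0.7,-0.1,-0.2,0,-1,0,0.45,0,-0.1,0,-0.6,0,0.3,0,0,0,-0.3,0,0.15,0,0,0,0,0,0,0,0,0])

```text
time: 28.9
eef_pos: [413.7, -195.7, 47.1]
orientation: [-0.52, 0.185, 0.826, 0.113]
ft_force: [-0.2, 1.3, -1.0]
gripper_width: 59.6
```

```bash
python3 - <<'E'
from h import *
p,R=pose();G=p-R.apply([0,0,19]);s=get_state()
print(s["joint_pos"].round(2),G,(RT(65,65).inv()*R).as_rotvec(True),s["ft_force"],s["gripper_width"])
E
```

```text
[-0.6   1.    1.13 -0.18  2.12 -1.73] [ 429.20956231 -202.9224868    55.3309843 ] [ 0.12579842 -0.65530788  0.26918964] [-0.21792131  1.27247334 -0.95890386] 59.59038277554145
```

Request:
carry_out(motion=[-0.35,0,0.17,0,0.3,0,-0.3,0,0.14,0,0.2,0,-0.2,0,0.1,0,0,0,-0.1,0,0.05,0,0,0,0,0,0,0,0,0])

```text
time: 29.4
eef_pos: [413.6, -195.8, 37.6]
orientation: [-0.524, 0.184, 0.823, 0.114]
ft_force: [0.3, 0.2, 4.4]
gripper_width: 59.7
```

```bash
python3 - <<'E'
from h import *
p,R=pose();G=p-R.apply([0,0,19]);s=get_state()
print(G,(RT(65,65).inv()*R).as_rotvec(True),s["ft_force"],s["gripper_width"])
E
```

```text
[ 429.23470068 -202.99747257   45.66740725] [ 0.11608962 -0.07631442  0.27673347] [0.33359068 0.23938732 4.40907203] 59.74389064337112
```

Request:
carry_out(motion=[0,0,0,0,0,0,0,0,0,0,0,0,0,0,0,0,0,0,2.7,0,-1.3,0,0,0,2.7,0,-1.3,0,0,0,2.7,0,-1.3,0,0,0,2.7,0,-1.3,0,0,0,0,0,0,0,0,0], jaw=0)

```text
time: 30.2
eef_pos: [416.5, -196.7, 160.1]
orientation: [-0.521, 0.185, 0.826, 0.113]
ft_force: [-0.0, 0.1, 0.3]
gripper_width: 91.5
```

```bash
python3 - <<'E'
from h import *
p,R=pose();print(p-R.apply([0,0,19]))
plan([([423,-200,170],65,0,9),([423,-200,48],65,0,4)])
E
```

```text
[ 432.09095015 -203.94245942  168.28623407]
[-0.17, 0.0, 0.08, -0.04, -7.16, -0.02, -0.16, 0.0, 0.07, -0.04, -7.16, -0.02, -0.15, 0.0, 0.06, -0.04, -7.16, -0.02, -0.14, 0.0, 0.05, -0.04, -7.16, -0.02, -0.14, 0.0, 0.03, -0.04, -7.16, -0.02, -0.13, 0.0, 0.02, -0.04, -7.16, -0.02, -0.13, 0.0, 0.01, -0.04, -7.16, -0.02, -0.13, 0.0, -0.01, -0.04, -7.16, -0.02, -0.13, 0.0, -0.02, -0.04, -7.16, -0.02, 0.0, 0.0, 3.05, 0.0, 0.0, 0.0]
[0.0, 0.0, 3.05, 0.0, 0.0, 0.0, 0.0, 0.0, 3.05, 0.0, 0.0, 0.0, 0.0, 0.0, 3.05, 0.0, 0.0, 0.0]
```

Request:
carry_out(motion=[-0.17,0,0.08,0,-7.16,0,-0.16,0,0.07,0,-7.16,0,-0.15,0,0.06,0,-7.16,0,-0.14,0,0.05,0,-7.16,0,-0.14,0,0.03,0,-7.16,0,-0.13,0,0.02,0,-7.16,0,-0.13,0,0,0,-7.16,0,-0.13,0,0,0,-7.16,0,-0.13,0,0,0,-7.16,0,0,0,3,0,0,0])

```text
time: 31.2
eef_pos: [422.5, -200.0, 121.2]
orientation: [0.002, 0.217, 0.976, -0.005]
ft_force: [-0.6, -0.0, -0.5]
gripper_width: 91.9
```

Request:
carry_out(motion=[0,0,3,0,0,0,0,0,0,0,0,0,0,0,0,0,0,0])

```text
time: 31.5
eef_pos: [420.4, -198.5, 86.8]
orientation: [-0.005, 0.217, 0.976, -0.001]
ft_force: [0.6, -1.6, 0.7]
gripper_width: 92.0
```

```bash
python3 - <<'E'
from h import *
print(go([423,-200,29],RT(65,0)),get_state()["eef_pos"])
E
```

```text
(array([-0.35, -0.  ,  5.77]), array([-0.3, -0.5, -0. ])) [ 420.43925541 -198.49523574   86.76546801]
```

Request:
carry_out(motion=[-0.2,0,2,0,-0.4,0,0,0,2,0,0,0,0,0,1.5,0,0,0,0,0,0,0,0,0,0,0,0,0,0,0])

```text
time: 32.0
eef_pos: [423.4, -200.6, 33.4]
orientation: [0.0, 0.216, 0.976, -0.003]
ft_force: [1.1, 0.0, 0.2]
gripper_width: 91.9
```

Request:
carry_out(motion=[0,0,0,0,0,0,0,0,0,0,0,0,0,0,0,0,0,0,0,0,0,0,0,0,0,0,0,0,0,0], jaw=1)

```text
time: 32.5
eef_pos: [422.6, -200.1, 32.5]
orientation: [-0.0, 0.216, 0.976, -0.003]
ft_force: [-0.2, -0.1, 1.4]
gripper_width: 60.3
```

```bash
python3 - <<'E'
from h import *
p,R=pose();G=p-R.apply([0,0,19]);print(G,(RT(65,0).inv()*R).as_rotvec(True),get_state()["ft_force"])
a=camera("side");b=camera("scene")
cv2.imwrite("pics/c10.png",np.hstack([cv2.resize(crop(a["image"],180,120,120,120,4),(400,400)),cv2.resize(crop(b["image"],220,130,120,120,4),(400,400))]))
plan([(G+[0,0,95],65,0,3),([630,-120,145],87.2,0,7),([630,29,145],87.2,0,5),([630,29,80],87.2,0,4)])
E
```

```text
[ 422.64655391 -199.98026261   51.50038948] [ 0.30332723 -0.02420976  0.00546296] [-0.22890228 -0.08849678  1.43841243]
[0.0, -0.01, -3.17, -0.1, 0.01, 0.0, 0.0, -0.01, -3.17, -0.1, 0.01, 0.0, 0.0, 0.0, -3.17, -0.1, 0.01, 0.0, -2.2, 2.29, 0.02, 0.0, 0.0, -3.17, -2.32, 2.16, 0.02, 0.0, 0.0, -3.17, -2.44, 2.03, 0.02, 0.0, 0.0, -3.17, -2.55, 1.89, 0.02, 0.0, 0.0, -3.17, -2.65, 1.75, 0.02, 0.0, 0.0, -3.17, -2.74, 1.6, 0.02, 0.0, 0.0, -3.17, -2.83, 1.44, 0.02, 0.0, 0.0, -3.17]
[0.15, 2.98, 0.0, 0.0, 0.0, 0.0, 0.15, 2.98, 0.0, 0.0, 0.0, 0.0, 0.15, 2.98, 0.0, 0.0, 0.0, 0.0, 0.15, 2.98, 0.0, 0.0, 0.0, 0.0, 0.15, 2.98, 0.0, 0.0, 0.0, 0.0, 0.0, 0.0, 1.63, 0.0, 0.0, 0.0, 0.0, 0.0, 1.63, 0.0, 0.0, 0.0, 0.0, 0.0, 1.63, 0.0, 0.0, 0.0, 0.0, 0.0, 1.63, 0.0, 0.0, 0.0]
```

View pics/c10.png

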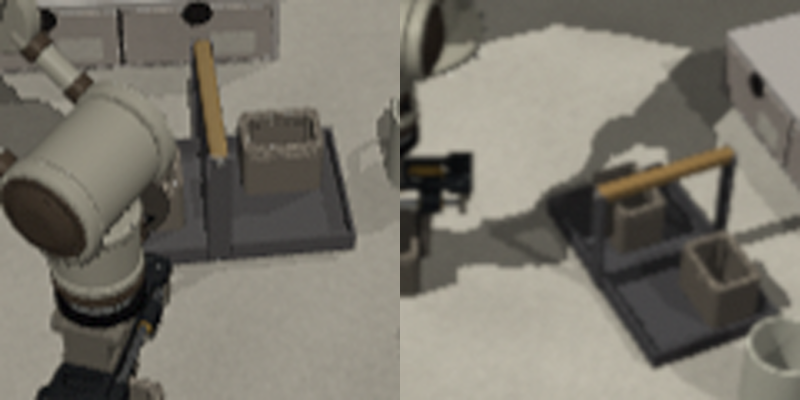

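Request:
carry_out(motion=[0,0,-3.17,-0.1,0,0,0,0,-3.17,-0.1,0,0,0,0,-3.17,-0.1,0,0,-2.2,2.29,0,0,0,-3.17,-2.32,2.16,0,0,0,-3.17,-2.44,2.03,0,0,0,-3.17,-2.55,1.89,0,0,0,-3.17,-2.65,1.75,0,0,0,-3.17,-2.74,1.6,0,0,0,-3.17,-2.83,1.44,0,0,0,-3.17])

```text
time: 33.6
eef_pos: [630.6, -118.8, 126.4]
orientation: [-0.001, 0.023, 1.0, 0.0]
ft_force: [0.0, 0.4, -1.3]
gripper_width: 59.7
```

Request:
carry_out(motion=[0.15,3,0,0,0,0,0.15,3,0,0,0,0,0.15,3,0,0,0,0,0.15,3,0,0,0,0,0.15,3,0,0,0,0,0,0,1.5,0,0,0,0,0,1.5,0,0,0,0,0,0,0,0,0,0,0,0,0,0,0])

```text
time: 34.5
eef_pos: [629.0, 29.4, 96.0]
orientation: [-0.001, 0.025, 1.0, 0.0]
ft_force: [-0.1, -0.0, -0.5]
gripper_width: 59.5
```

```bash
python3 - <<'E'
from h import *
p,R=pose();G=p-R.apply([0,0,19]);print(G,go([630,31.4,56.5-19],RT(87.2,0)))
a=camera("side");im=cv2.cvtColor(a["image"],cv2.COLOR_RGB2GRAY)
for r in (165,): print(r,im[r,270:295])
E
```

```text
[629.02069259  29.43946875 114.99690407] (array([-0.11,  0.2 ,  5.85]), array([ 0. , -0.1, -0.1]))
165 [ 65  60  57  69  71  65  72  73  68  66  67  66  73 142 152 142 132 134
 142 142 152 150 150 154  99]
```

```bash
python3 - <<'E'
from h import *
a=camera("side");im=cv2.cvtColor(a["image"],cv2.COLOR_RGB2GRAY)
for r in (175,185,190): print(r,im[r,270:295])
for c in (210,260,275): print(c,im[185:205,c])
old=cv2.cvtColor(cv2.imread("pics/c6.png"),cv2.COLOR_BGR2GRAY);o=cv2.resize(old,(120,90),interpolation=cv2.INTER_AREA)
for r in (165,175,185,190): print("old",r,o[r-130,90:115])
for c in (210,260,275): print("old",c,o[55:75,c-180])
for X in ([630,31,70],[672,31,130],[672,126,200],[672,-64,200]): print(proj(a,X))
E
```

```text
175 [ 69  69  75  77  76  76  75  76  75  76  75  47  48  97 134 135 133 132
 133 134 134 133 132 132 132]
185 [ 42  42  40  62  64  64  63  63  67  68  66  67  70  37  51  90 136 135
 134 134 134 133 134 134 133]
190 [ 76  77  78  75  74  72  73  72  74  69  68  67  67  68  68  63  79 143
 145 146 147 145 153 154 152]
210 [ 63  65  68  66  66  68  66  67  65  68  67  65  59  58  57  53  92 127
 136 136]
260 [ 45  63  78  76  72  67  66  62  58  57  56  66 115 138 135 137 138 137
 133 135]
275 [ 64  78  77  78  76  72  63  57  58  56  80 122 137 144 154 152 150 152
 156 155]
old 165 [ 71  71  73  73  69  68  68  69  63  35  66 132 152 153 151 143 136 136
 143 144 152 152 154 152 106]
old 175 [ 78  76  76  77  77  78  69  68  67  69  67  38  50  99 134 137 134 133
 134 135 136 135 134 134 134]
old 185 [ 77  78  77  77  78  78  78  77  69  66  68  69  67  41  50  92 135 137
 136 136 135 134 135 135 133]
old 190 [ 78  78  77  76  75  74  75  73  74  69  69  68  68  69  65  63  84 140
 149 147 147 147 154 155 153]
old 210 [134 133 131 128 125 118 114 108  99  90  90  98 102 101  87  70  87 108
 110 110]
old 260 [ 76  77  78  77  78  77  77  69  58  58  57  67 114 137 137 147 156 155
 151 153]
old 275 [ 78  78  77  77  77  74  64  59  58  58  82 122 139 146 154 154 152 154
 157 157]
(np.float64(266.63815244946744), np.float64(175.2788596628848))
(np.float64(279.7785800191521), np.float64(161.08982531694664))
(np.float64(275.12560379743843), np.float64(125.82718996811529))
(np.float64(287.16217484818617), np.float64(166.15006250153525))
```

The caddy hasn't moved; row 165 was only occluded by the gripper. I'm lowering and releasing with a narrow opening.

Request:
carry_out(motion=[-0.1,0.1,2,0,0,0,0,0.1,2,0,0,0,0,0,1,0,0,0,0,0,0.5,0,0,0,0,0,0.3,0,0,0,0,0,0,0,0,0])

```text
time: 35.2
eef_pos: [636.3, 35.3, 49.3]
orientation: [0.006, 0.024, 1.0, 0.002]
ft_force: [-11.3, 14.1, 37.6]
gripper_width: 63.9
```

Request:
carry_out(motion=[0,0,0,0,0,0,0,0,0,0,0,0,0,0,0,0,0,0,0,0,-2,0,0,0,0,0,-3,0,0,0,0,0,-4,0,0,0,0,0,-4,0,0,0,0,0,-4,0,0,0,0,0,-4,0,0,0], jaw=0.25)

```text
time: 36.1
eef_pos: [630.8, 31.7, 251.3]
orientation: [0.0, 0.025, 1.0, -0.0]
ft_force: [0.3, -0.7, 0.2]
gripper_width: 69.0
```

```bash
python3 - <<'E'
from h import *
p,R=pose();print(p)
# retreat to above-near side of handle, jaws along caddy x, high
print(get_state()["joint_pos"].round(2))
plan([([450,60,300],-2.8,0,12)])
E
```

```text
[630.78077563  31.69467406 251.28762132]
[-0.14  0.28  1.38 -0.    1.48 -1.66]
[1.52, 0.16, -0.25, 0.0, 0.0, 7.49, 1.52, -0.04, -0.25, 0.0, 0.0, 7.49, 1.51, -0.24, -0.25, 0.0, 0.0, 7.49, 1.46, -0.43, -0.25, 0.0, 0.0, 7.49, 1.39, -0.62, -0.25, 0.0, 0.0, 7.49, 1.3, -0.8, -0.25, 0.0, 0.0, 7.49, 1.19, -0.96, -0.25, 0.0, 0.0, 7.49, 1.05, -1.1, -0.25, 0.0, 0.0, 7.49, 0.9, -1.23, -0.25, 0.0, 0.0, 7.49, 0.73, -1.34, -0.25, 0.0, 0.0, 7.49]
[0.55, -1.42, -0.25, 0.0, 0.0, 7.49, 0.36, -1.48, -0.25, 0.0, 0.0, 7.49]
```

Contact force reached 38 N and the tool stopped 10 mm high, so b3 met something. I'm looking at it with all three cameras in one picture.

```bash
python3 - <<'E'
from h import *
a=camera("side");b=camera("scene");c=camera("wrist");np.savez("pics/w11.npz",a=a["image"],**c)
np.savez("pics/s11.npz",**a)
A=cv2.resize(crop(a["image"],195,135,100,75,4),(400,300));B=cv2.resize(crop(b["image"],270,150,100,75,4),(400,300))
W=crop(c["image"],130,130,260,97,800/260);W=W[:300]
print(W.shape)
cv2.imwrite("pics/c11.png",np.vstack([np.hstack([A,B]),cv2.resize(W,(800,298))]))
E
```

```text
(298, 800, 3)
```

View pics/c11.png

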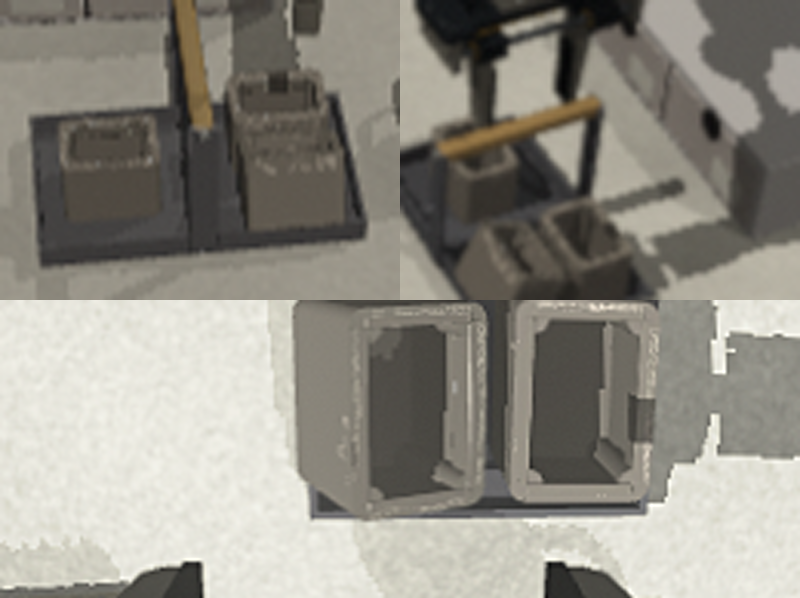

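b3 leans with its −y bottom edge up on the caddy's −y wall; b1 and b2 are flat. I'll measure the overhang, then nudge b3 inward with closed fingers.

```bash
python3 - <<'E'
from h import *
c=np.load("pics/w11.npz")
f=lambda u,v,z:fish(c,130+u/3.077,130+(v-300)/3.077,z).round(1)
print("caddy +x corners",f(312,517,25),f(645,513,25))
print("b3 bottom-left outer",f(298,470,25),f(297,380,25),"rim outer",f(365,515,85),f(356,310,85),"rim inner",f(475,500,64),f(487,310,64))
print("b2 rim",f(512,500,68),f(645,495,68),f(512,310,68),f(655,310,68))
a=np.load("pics/s11.npz")
g=lambda u,v,z:pix(a,195+u/4,135+v/4,z).round(1)
print("side caddy",fitrect([g(33,118,25),g(334,93,25),g(366,222,25),g(42,250,25)],280,160),[g(33,118,25),g(334,93,25),g(366,222,25),g(42,250,25)])
print("b1 rim",[g(*q,68) for q in((60,122),(155,117),(158,165),(65,172))])
E
```

```text
caddy +x corners [689.8  -1.4  25. ] [696.2 155.8  25. ]
b3 bottom-left outer [667.   -6.2  25. ] [625.6  -3.8  25. ] rim outer [670.4  24.8  85. ] [590.3  25.6  85. ] rim inner [673.1  70.2  64. ] [594.5  77.   64. ]
b2 rim [672.6  85.2  68. ] [673.4 142.4  68. ] [594.4  86.5  68. ] [595.7 145.4  68. ]
side caddy (array([558.4,  77.2]), np.float64(-2.11), np.float64(4.3)) [array([425. , 161.1,  25. ]), array([696.9, 151.4,  25. ]), array([692.9,  -7.5,  25. ]), array([418.6,   3.6,  25. ])]
b1 rim [array([446.8, 108.7,  68. ]), array([528. , 102.2,  68. ]), array([523. ,  45.1,  68. ]), array([445.1,  49. ,  68. ])]
```

The caddy's y-centre is nearer 82 than 78, which explains the wall contact. b3's outer edge is at y≈−5 and must pass y≈4. I'm pushing with closed fingers at z≈34.

Request:
carry_out(motion=[0,-4.2,0.5,0,0,0,0,-4.2,0.5,0,0,0,0,-4.2,0.5,0,0,0,0,0,4,0,0,0,0,0,4,0,0,0,0,0,4,0,0,0,0,0,4,0,0,0,0,0,4,0,0,0,0,0,0,0,0,0,0,0,0,0,0,0], jaw=1)

```text
time: 37.25
eef_pos: [623.6, -93.3, 33.4]
orientation: [-0.001, 0.025, 1.0, 0.0]
ft_force: [0.1, -0.2, 1.2]
gripper_width: 0.5
```

```bash
python3 - <<'E'
from h import *
print(get_state()["gripper_width"],go([632,-45,34],RT(87.5,0)))
E
```

```text
0.5442557347144099 (array([-0.6 ,  4.87, -0.06]), array([ 0. , -0.2, -0.3]))
```

Request:
carry_out(motion=[-0.2,1.7,0,0,0,0,-0.2,1.6,0,0,0,0,-0.2,1.6,0,0,0,0,0,0.7,0,0,0,0,0,0.7,0,0,0,0,0,0.5,0,0,0,0,0,0,0,0,0,0])

```text
time: 37.95
eef_pos: [633.9, -25.2, 34.2]
orientation: [-0.0, 0.024, 1.0, 0.0]
ft_force: [0.5, 0.0, 0.4]
gripper_width: 0.7
```

Request:
carry_out(motion=[0,0.3,0,0,0,0,0,0.3,0,0,0,0,0,0.3,0,0,0,0,0,0,0,0,0,0])

```text
time: 38.35
eef_pos: [634.3, -16.5, 34.2]
orientation: [-0.0, 0.025, 1.0, 0.0]
ft_force: [0.5, 0.5, -0.7]
gripper_width: 0.3
```

Request:
carry_out(motion=[0,0.3,0,0,0,0,0,0.3,0,0,0,0,0,0,0,0,0,0])

```text
time: 38.65
eef_pos: [634.8, -10.5, 34.3]
orientation: [0.0, 0.024, 1.0, -0.0]
ft_force: [-0.2, -0.0, -0.6]
gripper_width: 0.5
```

Request:
carry_out(motion=[0,0.3,0,0,0,0,0,0.3,0,0,0,0,0,0,0,0,0,0])

```text
time: 38.95
eef_pos: [635.0, -4.3, 34.3]
orientation: [0.0, 0.024, 1.0, 0.0]
ft_force: [-0.2, -0.5, 1.2]
gripper_width: 0.5
```

Request:
carry_out(motion=[0,0.25,0,0,0,0,0,0,0,0,0,0])

```text
time: 39.15
eef_pos: [635.1, -2.0, 34.2]
orientation: [-0.0, 0.024, 1.0, 0.0]
ft_force: [-0.3, -1.0, 0.3]
gripper_width: 0.8
```

```bash
python3 - <<'E'
from h import *
old=np.load("pics/s11.npz")["image"].astype(int);a=camera("side");n=a["image"].astype(int)
d=np.abs(n-old).sum(2);print("b3 region diff");
sub=d[150:195,250:290];print((sub>60).sum());
for r in range(152,196,4): print(r,''.join('#' if v>60 else '.' for v in d[r,240:295]))
print(get_state()["eef_pos"],get_state()["ft_force"])
for X in ([634,-8,100],[634,-8,34]): print(proj(a,X))
E
```

```text
b3 region diff
860
152 ..........###......##########################..........
156 ................#######.####################...........
160 ................########...#...#.#...##.#####..........
164 ...................#############.##...##.#.............
168 ...................#########...........###.............
172 ...............#.....######################............
176 .....................####################..............
180 .....................#####################..##.........
184 ......................#####################.##.........
188 ......................####.###...#####......#..........
192 ......................####.........#####...............
[635.03048069  -2.06590174  34.17166284] [-0.31886024 -1.09214886  0.51781126]
(np.float64(270.2488284803629), np.float64(177.25073944673494))
(np.float64(269.5836042880294), np.float64(190.83184574605588))
```

Request:
carry_out(motion=[0,-2,0,0,0,0,0,-4,0,0,0,0,0,-4,-1,0,0,0,0,0,-4,0,0,0,0,0,-4,0,0,0,0,0,-4,0,0,0,0,-2,-4,0,0,0,0,-2,-4,0,0,0,0,0,0,0,0,0])

```text
time: 40.1
eef_pos: [631.2, -145.5, 252.1]
orientation: [0.006, 0.026, 1.0, -0.003]
ft_force: [-0.3, -0.4, 0.3]
gripper_width: 0.3
```

```bash
python3 - <<'E'
from h import *
a=camera("side");np.savez("pics/s12.npz",**a)
b=camera("scene");np.savez("pics/sc12.npz",**b);w=camera("wrist");np.savez("pics/w12.npz",**w)
im=cv2.cvtColor(a["image"],cv2.COLOR_RGB2GRAY)[140:205,238:292];o=cv2.cvtColor(np.load("pics/s11.npz")["image"],cv2.COLOR_RGB2GRAY)[140:205,238:292]
ch=" .:-=+*#%@"
for x,y in list(zip(im,o))[8:62:2]: print(''.join(ch[min(9,int(v)//16)] for v in x),'|',''.join(ch[min(9,int(v)//16)] for v in y))
print(get_state()["eef_pos"])
# caddy moved?
g=cv2.cvtColor(a["image"],cv2.COLOR_RGB2GRAY);print(g[185,278:290],g[190,278:290],g[192:203,210],g[190:200,275])
E
```

```text
-:+####+++*******++++++***+++++*-.... .=============== | -:=**###@@@@@@%+++++++++++++++++@@@@@@@@@@@@@@@@@@@@@@
-:-*###*@@*+*++**+******+++++++++....  =========------ | -:-**##*@@@@@@@*+++++++++++++++#@@@@@@@@@@@@@@@@@@@@@@
-::*###*#@@@%*++++*++++++++++==+=:.... ............... | -::+*##*#@@@@@@*++++++++++++=+++####%@@@@@@@@@@@@@@@@@
-:.+#####@@@@@#****--------------: ..:................ | -:.+*####@@@@@#+*#*****#-----**+*+***#@@@@@@@@@@@@@@@@
-:.=*####@@@@#**+-=-::--:--::::::: ===: ..-=.    ....: | -:.=*###*@@@@#**+-=====+-::::=----=-**@@@@@@@@@@@@@@@@
-:.:*###*#@@%=**=-=::::::::::::::-.=--:...........:... | -:::+****#@@%=+*+-=-====-----====-=:***++*@@@@@@@@@@@@
=:::+####**#*-=*+==-::-:::::::::::::::.......:........ | -:.:+******#*-+*+================-=:=**-:=%@@@@@@@@@@@
--:.=*###*=--:-%*=+:::::::::::------=...:-:........... | --:.=**##*---:-*#+================+++#*=.-#@@@@@@@@%%%
--:::*####=--::****+**---------------....::..:-:...... | --:.:**###=--::+++***+*#*+********++++==-:=@@@@@%%%%%@
=:::-*####+==::-=+++++-:::::::::::::::..:::........:.. | =:::-*###*+==::-=+*+***++=*+=++++++
[... 1455 characters left out ...]
--------------+@@@@@
---=-------:---------------------------------===#@@@@@ | =-=--------:---------------------------------===#@@@@@
----:-----------------==++++*+*########%%%%%@@@@@@@@@@ | ----:-----------------==++++++***######%%#%%@@@@@@@@@@
=+++=+****######%%%%%%%%%%%%%%%@@@@@@@@@@@@@@@@@@@@@@@ | =====++#***#######%%%%%%%%%%%%%%%%%%%%%%@@@@@@@@@@@@@@
%%%%%%%%%%%%%%%%%%%@@@@@@@@@@@@@@@@@@@@@@@@@@@@@@@@@@@ | %%%%%%%%%%%%%%%%%%%%%%%%%%%%%@@@@@@@@@@@@@@@@@@@@@@@@@
[ 627.82911612 -141.6780594   243.16259374]
[ 34  68  69  69  70  39  50  91 137 137 137 136] [ 67  61  70  69  69  68  70  66  82 145 148 149] [ 68  68  68  68  65  60  58  59  56  93 130] [ 64  66  59  60  58  81 124 139 146 155]
```

```bash
python3 - <<'E'
from h import *
plan([([600,-80,330],45,0,6),([556,0,330],-2.4,0,6)])
E
```

```text
[0.52, 1.01, -1.13, 0.0, -0.02, 7.03, 0.63, 0.93, -1.13, 0.0, -0.02, 7.03, 0.74, 0.85, -1.13, 0.0, -0.02, 7.03, 0.84, 0.75, -1.13, 0.0, -0.02, 7.03, 0.93, 0.64, -1.13, 0.0, -0.02, 7.03, 1.0, 0.52, -1.13, 0.0, -0.02, 7.03, 1.46, 0.42, 0.0, 0.0, 0.0, 7.9, 1.51, 0.22, 0.0, 0.0, 0.0, 7.9, 1.52, 0.01, 0.0, 0.0, 0.0, 7.9, 1.51, -0.2, 0.0, 0.0, 0.0, 7.9]
[1.47, -0.4, 0.0, 0.0, 0.0, 7.9, 1.4, -0.6, 0.0, 0.0, 0.0, 7.9]
```

Request:
carry_out(motion=[0.52,1.01,-1.13,0,0,7,0.63,0.93,-1.13,0,0,7,0.74,0.85,-1.13,0,0,7,0.84,0.75,-1.13,0,0,7,0.93,0.64,-1.13,0,0,7,1,0.52,-1.13,0,0,7,1.46,0.42,0,0,0,7.9,1.51,0.22,0,0,0,7.9,1.52,0,0,0,0,7.9,1.51,-0.2,0,0,0,7.9], jaw=0.4)

```text
time: 41.25
eef_pos: [569.2, -25.8, 309.2]
orientation: [-0.002, 0.62, 0.784, -0.001]
ft_force: [1.1, 0.1, -0.2]
gripper_width: 55.2
```

Request:
carry_out(motion=[1.47,-0.4,0,0,0,7.9,1.4,-0.6,0,0,0,7.9,0,0,0,0,0,0])

```text
time: 41.55
eef_pos: [554.5, 1.4, 309.9]
orientation: [-0.002, 0.72, 0.694, -0.001]
ft_force: [1.0, -0.1, -0.9]
gripper_width: 55.4
```

```bash
python3 - <<'E'
from h import *
print(get_state()["eef_pos"],get_state()["joint_pos"].round(2))
a=camera("side");b=camera("scene");c=camera("wrist")
np.savez("pics/s13.npz",**a);np.savez("pics/sc13.npz",**b);np.savez("pics/w13.npz",**c)
A=cv2.resize(crop(a["image"],195,135,100,75,4),(400,300));B=cv2.resize(crop(b["image"],270,150,100,75,4),(400,300))
W=cv2.resize(crop(c["image"],90,0,330,384,1),(0,0),fx=.9,fy=.78) # full-ish
W=crop(c["image"],60,20,400,150,2)
cv2.imwrite("pics/c13.png",np.vstack([np.hstack([A,B]),W]))
E
```

```text
[554.46911674   1.44919414 309.87572636] [-0.22  0.06  1.52  0.    1.57 -0.18]
```

View pics/c13.png

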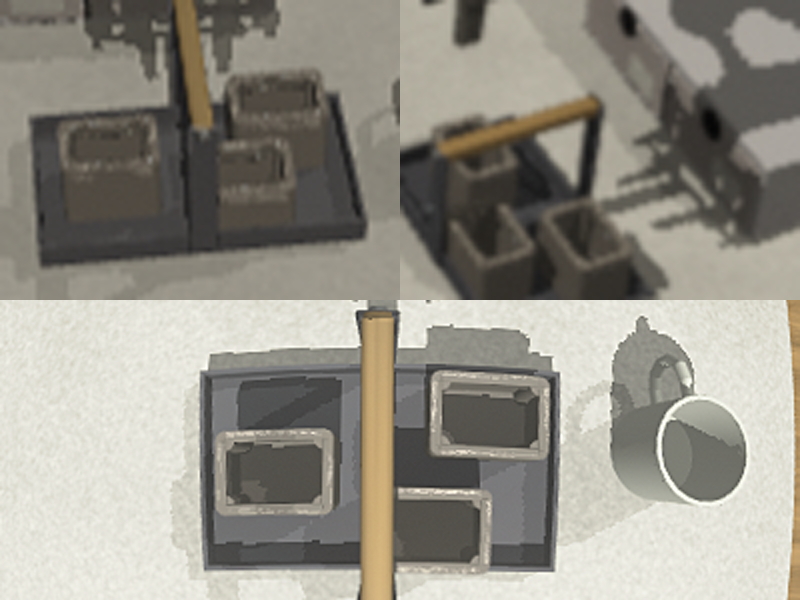

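No pictures remain, so the rest is numeric. b3 now looks level, shifted towards the hoop. I'll check that it is flat (rim width and height) and compute the handle pose.

```bash
python3 - <<'E'
from h import *
c=np.load("pics/w13.npz");a=np.load("pics/s13.npz")
f=lambda u,v,z:fish(c,60+u/2,20+(v-300)/2,z).round(1)
g=lambda u,v,z:pix(a,195+u/4,135+v/4,z).round(1)
F=[f(203,372,25),f(558,372,25),f(553,570,25),f(206,570,25)];print("caddy w",fitrect(F,280,160),F)
print("b3",f(490,490,68),f(490,572,68),"b3 side",[g(*q,68) for q in((293,145),(294,182),(218,185))],"bottom",g(295,222,4))
print("b2",[f(*q,68) for q in((431,372),(549,374),(547,457),(431,455))])
print("b1",[f(*q,68) for q in((216,431),(333,431),(332,513),(217,513))])
print("bar",f(361,319,158),f(396,319,158),f(358,500,158),f(395,500,158))
E
```

```text
caddy w (array([555.2,  81.4]), np.float64(-2.09), np.float64(2.7)) [array([420.9, 165.1,  25. ]), array([695.7, 155.2,  25. ]), array([689.8,  -2.1,  25. ]), array([414.2,   7.5,  25. ])]
b3 [631.3  62.2  68. ] [630.8   4.3  68. ] b3 side [array([639.2,  50.7,  68. ]), array([632.2,   8.2,  68. ]), array([569.1,  14.5,  68. ])] bottom [637.4  20.4   4. ]
b2 [array([592.7, 145.4,  68. ]), array([676. , 145.5,  68. ]), array([672.7,  85.7,  68. ]), array([590.8,  87. ,  68. ])]
b1 [array([442. , 112.4,  68. ]), array([524.4, 106.1,  68. ]), array([521.4,  49.1,  68. ]), array([439.4,  54. ,  68. ])]
bar [548.9 160.5 158. ] [567.6 159.8 158. ] [543.7  60.5 158. ] [563.6  59.8 158. ]
```

```bash
python3 - <<'E'
from h import *
c=np.load("pics/w13.npz");a=np.load("pics/s13.npz");s=np.load("pics/sc13.npz")
def ray(c,u,v,fi):
    o=-c["R"].T@c["t"];p=(fish if fi else pix)(c,u,v,0);d=p-o;return o,d/np.linalg.norm(d)
def tri(*rs):
    A=sum(np.eye(3)-np.outer(d,d) for o,d in rs);b=sum((np.eye(3)-np.outer(d,d))@o for o,d in rs)
    x=np.linalg.solve(A,b);return x.round(1),[round(float(np.linalg.norm(np.cross(x-o,d))),1) for o,d in rs]
W=lambda u,v:ray(c,60+u/2,20+(v-300)/2,1)
S=lambda u,v:ray(a,195+u/4,135+v/4,0)
Z=lambda u,v:ray(s,270+(u-400)/4,150+v/4,0)
print("b3 FR",tri(W(490,572),S(294,182)),"BR",tri(W(490,490),S(293,143)),"scene FR?",tri(W(490,572),Z(477,268)),"BR",tri(W(490,490),Z(532,243)))
print("b1 FR",tri(W(332,513),S(158,165)),"BR",tri(W(333,431),S(155,117)))
print("b2 FR",tri(W(547,457),S(325,115)),"BR",tri(W(549,374),S(321,72)))
im=cv2.cvtColor(a["image"],cv2.COLOR_RGB2GRAY)[165:200,240:292]
im=cv2.resize(im,None,fx=2,fy=1,interpolation=cv2.INTER_LINEAR)
ch=" .:-=+*#%@"
im=np.clip((im.astype(int)-30)//9,0,9)
for r in im: print(''.join(ch[v] for v in r))
E
```

```text
b3 FR (array([630.8,   4.8,  71.5]), [0.6, 0.6]) BR (array([637.3,  61.8,  58.3]), [4.3, 4.3]) scene FR? (array([630.7,   4.1,  68. ]), [0.2, 0.2]) BR (array([630.3,  62.6,  74.1]), [0.3, 0.3])
b1 FR (array([522.2,  48.7,  64.5]), [1.1, 1.1]) BR (array([526.3, 105.9,  65. ]), [2.1, 2.1])
b2 FR (array([673.9,  85.9,  64.2]), [0.1, 0.1]) BR (array([681.3, 147.8,  55.7]), [1.7, 1.7])
     :+#%@@@@@@%*==-=-.  .-+****###########*#######***++++****#####%%#*+=====:  :+@@@@@@@@@@@@@@@@@@@@@@
    :=*%@@@@@@@%#*++==:. .:-=+++*********###*****#####***********###**++=====-. .=#@@@@@@@@@@@@@@@@@@@@@
.. .-=+*#%@@@%*+++====-:..:-==++++++++++++**++++++****++++++++=++++++++======-...-*@@@@@@@@@@@@@@@@@@@@@
:..:-----=*#%#+=----=--:..:-===+++=====+++==++==========++=++++=======+======-:..:=#@@@@@@@@@@@@@@@@@@@@
....-=--:-+*++==-------:..:-==++++++++++++*********++++++++++++===+++++=======-: .-*@@@@@@@@@@@@@@@@@@@@
...:-=--::---------==+****####%%%#***###########@@####*++=====+++++++++========-. :+%@@@@@@@@@@@@@@@@@@@
...:-=------:-----=+*#@@@@@@@@@@@%######**+++++*@@%%%%**+++=+++++++++++========-. .-#@
[... 2258 characters left out ...]
-----------------------------:------------------:----::::-*@@@@@@@@@@@
----:::----------::::-------:-----------------------------::::::::::::::::::::::::::::---==*%@@@@@@@@@@@
---::::-----------:::---::-------:----::------::::::::::::::::-=====+++++**###*#%@@@@@@@@@@@@@@@@@@@@@@@
---::::----------:::::--::::::::::::::::--==++++++++*#*#%%@@@@@@@@@@@@@@@@@@@@@@@@@@@@@@@@@@@@@@@@@@@@@@
::::..::::::::::----==++++++*#####%%@@@@@@@@@@@@@@@@@@@@@@@@@@@@@@@@@@@@@@@@@@@@@@@@@@@@@@@@@@@@@@@@@@@@
++++++**##%%%%%%%@@@@@@@@@@@@@@@@@@@@@@@@@@@@@@@@@@@@@@@@@@@@@@@@@@@@@@@@@@@@@@@@@@@@@@@@@@@@@@@@@@@@@@@
@@@@@@@@@@@@@@@@@@@@@@@@@@@@@@@@@@@@@@@@@@@@@@@@@@@@@@@@@@@@@@@@@@@@@@@@@@@@@@@@@@@@@@@@@@@@@@@@@@@@@@@@
```

b3 is flat: rim front z≈68–71, width 58 mm, inside the wall. The caddy is at (555,81.4), yaw −2.2°. Next I'm grasping the handle.

```bash
python3 - <<'E'
from h import *
plan([([555,81.5,220],-2.3,0,5),([555,81.5,150],-2.3,0,4)])
E
```

```text
[1.64, -0.07, 2.2, -0.02, 0.0, 0.05, 1.64, -0.07, 2.2, -0.02, 0.0, 0.05, 1.64, -0.07, 2.2, -0.02, 0.0, 0.05, 1.64, -0.07, 2.2, -0.02, 0.0, 0.05, 1.64, -0.08, 2.2, -0.02, 0.0, 0.05, 0.0, 0.0, 1.75, 0.0, 0.0, 0.0, 0.0, 0.0, 1.75, 0.0, 0.0, 0.0, 0.0, 0.0, 1.75, 0.0, 0.0, 0.0, 0.0, 0.0, 1.75, 0.0, 0.0, 0.0]
```

Request:
carry_out(motion=[1.64,-0.07,2.2,0,0,0,1.64,-0.07,2.2,0,0,0,1.64,-0.07,2.2,0,0,0,1.64,-0.07,2.2,0,0,0,1.64,-0.07,2.2,0,0,0,0,0,1,0,0,0,0,0,0,0,0,0])

```text
time: 42.4
eef_pos: [554.5, 80.9, 190.0]
orientation: [-0.001, 0.72, 0.694, -0.002]
ft_force: [-0.6, 0.8, 0.4]
gripper_width: 55.3
```

```bash
python3 - <<'E'
from h import *
print(go([555,81.5,130],RT(-2.3,0)))
a=camera("side");g=cv2.cvtColor(a["image"],cv2.COLOR_RGB2GRAY);print(g[185,278:290],g[190,278:290],g[192:203,210],g[190:200,275])
E
```

```text
(array([0.07, 0.07, 6.  ]), array([-0.2,  0. ,  0.2]))
[ 68  66  66  67  68  39  49  89 135 135 133 133] [ 72  68  68  68  67  68  69  64  78 142 145 145] [ 67  67  66  68  63  58  58  57  53  90 126] [ 72  62  58  57  55  79 121 137 142 152]
```

Request:
carry_out(motion=[0,0,2,0,0,0,0,0,2,0,0,0,0,0,1.5,0,0,0,0,0,0.5,0,0,0,0,0,0,0,0,0])

```text
time: 42.95
eef_pos: [555.6, 81.0, 132.0]
orientation: [-0.0, 0.721, 0.693, -0.0]
ft_force: [0.0, -0.2, 0.2]
gripper_width: 55.1
```

Request:
carry_out(motion=[0,0,0,0,0,0,0,0,0,0,0,0,0,0,0,0,0,0,0,0,0,0,0,0,0,0,0,0,0,0,0,0,0,0,0,0], jaw=1)

```text
time: 43.55
eef_pos: [555.0, 81.5, 132.3]
orientation: [-0.001, 0.721, 0.693, -0.0]
ft_force: [-3.7, -0.0, 3.9]
gripper_width: 17.8
```

Request:
carry_out(motion=[0,0,-0.5,0,0,0,0,0,-0.5,0,0,0,0,0,-1,0,0,0,0,0,-1,0,0,0,0,0,0,0,0,0])

```text
time: 44.05
eef_pos: [557.1, 81.4, 164.3]
orientation: [0.002, 0.721, 0.693, 0.001]
ft_force: [1.5, 1.3, -6.8]
gripper_width: 17.6
```

```bash
python3 - <<'E'
from h import *
s=get_state();p,R=pose();print(p-R.apply([0,0,19]),s["ft_force"],s["wrist_torque"],s["gripper_width"],(RT(-2.3,0).inv()*R).as_rotvec(True))
a=camera("side")
im=cv2.cvtColor(a["image"],cv2.COLOR_RGB2GRAY)[150:204,196:292]
ch=" .:-=+*#%@";im=np.clip((im.astype(int)-30)//11,0,9)
for r in im[::2]: print(''.join(ch[v] for v in r))
E
```

```text
[557.0545474   81.35549955 183.33883813] [ 1.52352326  1.29479242 -6.83662668] [-0.02491647 -0.20833542  0.01122961] 17.62089678221919 [-0.24899906 -0.00123989 -0.08658869]
@@@@@@@@@@@@@@@@@@@@%@++%%%%%%%%%%++++++++-.  =****+@@@@##*=::--:-=+--=--=--.-:**@@@@@@@@@@@@@@@
@@@@@@@@@@@@@@@@@@@@@@%%@@@@@@@@@@@@@@*+++-   .+***+@@@@+##+-===============:-.:++:::@@@@@@@@@@@
@@@@@@@@@@@@@@@@@@@@@@@@@@@@@@@@@@@@@@@+==:    +****==:- -**--====-=========.-.-*#=..*@@@@@@@@@@
@@@@@@@@@@@@@@@@%%%%%###*+++==:------:::..     =****+::: .##=+==+==*++++*+++++*#++-: -@@@@@@@@@@
@@@@@@%-::::::--=====+==-=+***##***++*=:::::   :+##%%-:-  -++++**+==+==+=+++++*+=---..*@@@@@@@@@
@@@@@@@=:::::-#+##*++++--=====--=-:-=#+---:-   ==+**:.:-  :-=**++++======++======---: -@@@@@@@@@
@@@@@@@+:::---**--:-::-+=-=---:==-:-.+#=--==-. ::===-::-: :-====+================---- :#@@@@@@@@
@@@@@@@+.-----**:--=======-=======-- *%+=====. :::::::-+++####*##**=++**+========----  -@@@@@@@@
@@@@@@@*:-====+*=-:=========-=====--=**+=====  ::::::::---=---=---=+:--*+=========---- :#@@@@@@@
@@@@@@@*-=====##++:======+==*=++++=++#*==---:  :::::::
[... 991 characters left out ...]
:::::::::-:::::##@@@@
@@@@@@@@%-:--::-:::::::::::::::::::::::::::::::.:::::::::::::::::::::------#######@@@@@@%@@@@@@@
@@@@@@%@@-::::::::::::::::::::::::::::::::::::-:::::::########@@@##@@@@@@@@@@@@@@@@@@@@@@@@@@@@@
@@@@@@@@@+:::::::::::::::-------########@@@##@@@@@@@@@@@@@@@@@@@@@@@@@@@@@@@@@@@@@@@@@@@@@@@@@@@
@@@@@@@@@%########@@@@#@@@@@@@@@@@@@@@@@@@@@@@@@@@@@@@@@@@@@@@@@@@@@@@@@@@@@@@@@@@@@@@@@@@@@@@@@
@@@@@@@@@@@@@@@@@@@@@@@@@@@@@@@@@@@@@@@@@@@@@@@@@@@@@@@@@@@@@@@@@@@@@@@@@@@@@@@@@@@@@@@@@@@@@@@@
@@@@@@@@@@@@@@@@@@@@@@@@@@@@@@@@@@@@@@@@@@@@@@@@@@@@@@@@@@@@@@@@@@@@@@@@@@@@@@@@@@@@@@@@@@@@@@@@
@@@@@@@@@@@@@@@@@@@@@@@@@@@@@@@@@@@@@@@@@@@@@@@@@@@@@@@@@@@@@@@@@@@@@@@@@@@@@@@@@@@@@@@@@@@@@@@@
```

The caddy is lifted: 6.8 N, as expected. Before travelling, I'll refine the unit's pose by fitting its top edges in the first pictures.

```bash
python3 - <<'E'
from h import *
from scipy.optimize import minimize
from scipy.ndimage import map_coordinates
ims={}
for n in("side","scene"):
    c=camera(n);g=cv2.GaussianBlur(cv2.imread(f"pics/{n}0.png"),(0,0),2.2).astype(float)
    m=np.sqrt(sum(cv2.Sobel(g[:,:,k],cv2.CV_64F,1,0)**2+cv2.Sobel(g[:,:,k],cv2.CV_64F,0,1)**2 for k in range(3)));ims[n]=(c,m)
def f(p,names=("side","scene")):
    x,y,t=p[0],p[1],np.radians(p[2]);s=0
    M=np.array([[-180,110],[180,110],[180,-110],[-180,-110]])
    for n in names:
        c,m=ims[n];P=[]
        for i in range(4):
            for k in np.linspace(.05,.95,60):
                q=M[i]*(1-k)+M[(i+1)%4]*k
                P.append(proj(c,[x+q[0]*np.cos(t)-q[1]*np.sin(t),y+q[0]*np.sin(t)+q[1]*np.cos(t),100]))
        P=np.array(P)*1.5625+.28
        s+=map_coordinates(m,[P[:,1],P[:,0]],order=1).mean()
    return -s
for nm in (("side","scene"),("side",),("scene",)):
    r=min((minimize(f,[498+dx,415+dy,-5.2],args=(nm,),method="Nelder-Mead",options=dict(initial_simplex=np.array([[498+dx,415+dy,-5.2],[504+dx,415+dy,-5.2],[498+dx,421+dy,-5.2],[498+dx,415+dy,-3.5]]))) for dx in(-4,4) for dy in(-4,4)),key=lambda r:r.fun)
    print(nm,r.x.round(1),r.fun)
plan([([556,82,300],-2.3,0,5),([498,415,300],-5.2,0,14)])
E
```

```text
('side', 'scene') [495.2 417.2  -4.4] -161.5188866728282
('side',) [495.  413.6  -4.2] -77.40388696481072
('scene',) [495.4 420.3  -4.9] -88.18767107913497
[0.01, 0.01, -2.38, 0.0, 0.0, 0.02, 0.01, 0.01, -2.38, 0.0, 0.0, 0.02, 0.01, 0.01, -2.38, 0.0, 0.0, 0.02, 0.01, 0.01, -2.38, 0.0, 0.0, 0.02, 0.01, 0.01, -2.38, 0.0, 0.0, 0.02, 2.36, -0.51, 0.0, 0.0, 0.0, 0.21, 2.36, -0.52, 0.0, 0.0, 0.0, 0.21, 2.36, -0.53, 0.0, 0.0, 0.0, 0.21, 2.35, -0.53, 0.0, 0.0, 0.0, 0.21, 2.35, -0.54, 0.0, 0.0, 0.0, 0.21]
[2.35, -0.55, 0.0, 0.0, 0.0, 0.21, 2.35, -0.56, 0.0, 0.0, 0.0, 0.21, 2.35, -0.57, 0.0, 0.0, 0.0, 0.21, 2.34, -0.58, 0.0, 0.0, 0.0, 0.21, 2.34, -0.59, 0.0, 0.0, 0.0, 0.21, 2.34, -0.59, 0.0, 0.0, 0.0, 0.21, 2.34, -0.6, 0.0, 0.0, 0.0, 0.21, 2.34, -0.61, 0.0, 0.0, 0.0, 0.21, 2.33, -0.62, 0.0, 0.0, 0.0, 0.21]
```

Unit (495.5,416.5), yaw −4.5°; the two cameras agree within 4 mm. I'm lifting and carrying gently.

Request:
carry_out(motion=[0,0,-1.5,0,0,0,0,0,-2.5,0,0,0,0,0,-2.5,0,0,0,0,0,-2.5,0,0,0,0,0,-2,0,0,0,0,0,-1,0,0,0,0.8,-0.2,0,0,0,0,1.5,-0.4,0,0,0,0,2.2,-0.5,0,0,0,0,2.4,-0.5,0,0,0,0])

```text
time: 45.2
eef_pos: [540.7, 152.7, 280.0]
orientation: [-0.001, 0.721, 0.693, -0.001]
ft_force: [1.1, -0.4, -7.4]
gripper_width: 17.6
```

Request:
carry_out(motion=[2.4,-0.5,0,0,0,0.2,2.4,-0.5,0,0,0,0.2,2.4,-0.5,0,0,0,0.2,2.4,-0.5,0,0,0,0.2,2.4,-0.5,0,0,0,0.2,2.4,-0.5,0,0,0,0.2,2.4,-0.6,0,0,0,0.2,2.4,-0.6,0,0,0,0.2,2.2,-0.5,0,0,0,0.2,1.8,-0.5,0,0,0,0.2])

```text
time: 46.2
eef_pos: [500.4, 387.7, 279.7]
orientation: [-0.001, 0.732, 0.681, -0.002]
ft_force: [-0.5, -0.4, -7.1]
gripper_width: 17.6
```

Request:
carry_out(motion=[1.2,-0.3,0,0,0,0,0.6,-0.2,0,0,0,0,0,0,0,0,0,0,0,0,0,0,0,0])

```text
time: 46.6
eef_pos: [499.1, 403.2, 281.7]
orientation: [0.0, 0.733, 0.681, -0.001]
ft_force: [0.3, 0.4, -7.2]
gripper_width: 17.8
```

```bash
python3 - <<'E'
from h import *
s=get_state();p,R=pose();print(p,s["ft_force"],s["wrist_torque"],s["gripper_width"],s["joint_pos"].round(2))
print(go([495.5,416.5,262-19],RT(-4.4,0)))
a=camera("side");np.savez("pics/s14.npz",**a);b=camera("scene");np.savez("pics/sc14.npz",**b)
E
```

```text
[499.09596158 403.20878021 281.70706552] [ 0.26837838  0.37378277 -7.17637151] [ 0.05818913  0.01067251 -0.006297  ] 17.772941637594627 [ 0.49  0.3   1.3  -0.    1.54  0.57]
(array([ 1.3 , -0.45,  3.87]), array([-0. ,  0.1,  0.2]))
```

Request:
carry_out(motion=[0.6,-0.2,0.5,0,0,0.1,0.7,-0.25,0.8,0,0,0.1,0,0,1,0,0,0,0,0,1,0,0,0,0,0,0.7,0,0,0,0,0,0,0,0,0,0,0,0,0,0,0])

```text
time: 47.4
eef_pos: [495.6, 417.0, 241.9]
orientation: [-0.0, 0.734, 0.679, -0.0]
ft_force: [0.2, 1.4, -6.7]
gripper_width: 17.9
```

```bash
python3 - <<'E'
from h import *
s=get_state();p,R=pose();print(p,s["ft_force"],go([495.5,416.5,232.3],RT(-4.4,0)))
from scipy.optimize import minimize
from scipy.ndimage import map_coordinates
z0=p[2]-132.3;print("caddy bottom",z0)
D={}
for n in("side","scene"):
    c=camera(n);g=cv2.GaussianBlur(c["image"],(0,0),1.3).astype(float)
    m=np.sqrt(sum(cv2.Sobel(g[:,:,k],cv2.CV_64F,1,0)**2+cv2.Sobel(g[:,:,k],cv2.CV_64F,0,1)**2 for k in range(3)));D[n]=(c,m)
def f(q,L,W,zz,names,edges):
    x,y,t=q[0],q[1],np.radians(q[2]);M=np.array([[-L,W],[L,W],[L,-W],[-L,-W]])/2;s=0
    for n in names:
        c,m=D[n];P=[]
        for i in edges:
            for k in np.linspace(.03,.97,60):
                v=M[i]*(1-k)+M[(i+1)%4]*k
                P.append(proj(c,[x+v[0]*np.cos(t)-v[1]*np.sin(t),y+v[0]*np.sin(t)+v[1]*np.cos(t),zz]))
        P=np.array(P);s+=map_coordinates(m,[P[:,1],P[:,0]],order=1).mean()
    return -s
def fit(x0,*a):
    best=None
    for dx in(-4,4):
        for dy in(-4,4):
            b=np.array([x0[0]+dx,x0[1]+dy,x0[2]]);S=np.array([b,b+[6,0,0],b+[0,6,0],b+[0,0,2]])
            r=minimize(f,b,args=a,method="Nelder-Mead",options=dict(initial_simplex=S))
            if best is None or r.fun<best.fun:best=r
    return best.x.round(1),round(best.fun,1)
for nm in(("side","scene"),("side",),("scene",)):
    print("caddy",nm,fit([496,416,-4.4],280,160,z0+25,nm,(1,2,3)))
    print("unit",nm,fit([496,416,-4.4],360,220,100,nm,(0,1,2,3)))
E
```

```text
[495.63823309 416.96776288 241.92207878] [ 0.20937033  1.37777287 -6.66274771] (array([-0.05, -0.01,  0.96]), array([-0.,  0., -0.]))
caddy bottom 109.6220787806028
caddy ('side', 'scene') (array([497. , 402.5,  -5. ]), np.float64(-407.5))
unit ('side', 'scene') (array([495.2, 417.2,  -4.6]), np.float64(-329.9))
caddy ('side',) (array([498.4, 412. ,  -5. ]), np.float64(-195.1))
unit ('side',) (array([494.4, 412.6,  -4.5]), np.float64(-121.8))
caddy ('scene',) (array([495.1, 403.1,  -4.7]), np.float64(-218.2))
unit ('scene',) (array([495.8, 419.3,  -4.5]), np.float64(-216.0))
```

Yaw agrees within 0.5° and the centre within about 4 mm. One scene fit for y is off by 14 mm, probably locked on the caddy's lower edge; I'll recheck it after placing. I'm lowering to contact.

Request:
carry_out(motion=[0,0,0.4,0,0,0,0,0,0.3,0,0,0,0,0,0.15,0,0,0,0,0,0,0,0,0,0,0,0,0,0,0])

```text
time: 48.0
eef_pos: [495.6, 417.1, 233.6]
orientation: [-0.0, 0.734, 0.679, -0.0]
ft_force: [0.5, -0.2, -7.6]
gripper_width: 17.5
```

Request:
carry_out(motion=[0,0,0.1,0,0,0,0,0,0,0,0,0])

```text
time: 48.2
eef_pos: [495.6, 417.1, 232.5]
orientation: [-0.0, 0.734, 0.679, -0.0]
ft_force: [0.2, -0.0, -7.4]
gripper_width: 18.0
```

Request:
carry_out(motion=[0,0,0.1,0,0,0,0,0,0,0,0,0])

```text
time: 48.4
eef_pos: [495.7, 417.2, 232.4]
orientation: [0.0, 0.734, 0.679, 0.0]
ft_force: [-0.4, -0.9, -3.2]
gripper_width: 17.6
```

Request:
carry_out(motion=[0,0,0.1,0,0,0,0,0,0,0,0,0])

```text
time: 48.6
eef_pos: [495.7, 417.2, 232.3]
orientation: [0.0, 0.734, 0.679, 0.001]
ft_force: [-3.5, -2.5, 2.2]
gripper_width: 17.6
```

Request:
carry_out(motion=[0,0,0,0,0,0,0,0,0,0,0,0,0,0,0,0,0,0,0,0,-2,0,0,0,0,0,-4,0,0,0,0,0,-4,0,0,0,0,0,-4,0,0,0,0,0,-4,0,0,0], jaw=0.5)

```text
time: 49.4
eef_pos: [495.6, 417.1, 412.3]
orientation: [0.0, 0.734, 0.679, 0.0]
ft_force: [0.0, 0.4, 0.4]
gripper_width: 46.1
```

Request:
carry_out(motion=[-4,0,0,0,0,0,-4,0,0,0,0,0,-4,0,0,0,0,0,-4,0,0,0,0,0,-4,0,0,0,0,0,-4,0,0,0,0,0,-4,0,0,0,0,0,0,0,0,0,0,0])

```text
time: 50.2
eef_pos: [474.3, 134.3, 411.0]
orientation: [0.001, 0.736, 0.677, 0.0]
ft_force: [1.2, 0.5, -1.0]
gripper_width: 45.9
```

```bash
python3 - <<'E'
from h import *
from scipy.optimize import minimize
from scipy.ndimage import map_coordinates
print(get_state()["eef_pos"])
D={}
for n in("side","scene","wrist"):
    c=camera(n);np.savez(f"pics/f_{n}.npz",**c);g=cv2.GaussianBlur(c["image"],(0,0),1.0).astype(float)
    m=np.sqrt(sum(cv2.Sobel(g[:,:,k],cv2.CV_64F,1,0)**2+cv2.Sobel(g[:,:,k],cv2.CV_64F,0,1)**2 for k in range(3)));D[n]=(c,m)
def f(q,L,W,zz,names,edges):
    x,y,t=q[0],q[1],np.radians(q[2]);M=np.array([[-L,W],[L,W],[L,-W],[-L,-W]])/2;s=0
    for n in names:
        c,m=D[n];P=[];pr=projf if n=="wrist" else proj
        for i in edges:
            for k in np.linspace(.03,.97,60):
                v=M[i]*(1-k)+M[(i+1)%4]*k
                P.append(pr(c,[x+v[0]*np.cos(t)-v[1]*np.sin(t),y+v[0]*np.sin(t)+v[1]*np.cos(t),zz]))
        P=np.array(P);s+=map_coordinates(m,[P[:,1],P[:,0]],order=1).mean()
    return -s
def fit(x0,*a):
    rs=[]
    for dx in(-4,4):
        for dy in(-4,4):
            b=np.array([x0[0]+dx,x0[1]+dy,x0[2]]);S=np.array([b,b+[6,0,0],b+[0,6,0],b+[0,0,2]])
            rs.append(minimize(f,b,args=a,method="Nelder-Mead",options=dict(initial_simplex=S)))
    r=min(rs,key=lambda r:r.fun);return r.x.round(1),round(r.fun,1)
for nm in(("side",),("scene",),("wrist",)):
    print("caddy base",nm,fit([497,416,-4.6],280,160,100,nm,(1,2)),"rim",fit([497,416,-4.6],280,160,125,nm,(0,1,2,3)),"unit",fit([496,416,-4.5],360,220,100,nm,(0,1,2,3)))
a=D["side"][0]
im=cv2.cvtColor(a["image"],cv2.COLOR_RGB2GRAY)[50:130,165:268]
ch=" .:-=+*#%@";im=np.clip((im.astype(int)-30)//13,0,9)
for r in im[::2]: print(''.join(ch[v] for v in r))
E
```

```text
[474.33517967 134.3153356  410.96708251]
caddy base ('side',) (array([500.4, 416.9,  -4.9]), np.float64(-332.9)) rim (array([498.5, 415.9,  -4.7]), np.float64(-213.0)) unit (array([495.6, 415.4,  -5. ]), np.float64(-168.9))
caddy base ('scene',) (array([495.8, 421.2,  -4.4]), np.float64(-418.2)) rim (array([515.8, 401.2,  -4.2]), np.float64(-247.1)) unit (array([496.4, 417.7,  -3.2]), np.float64(-204.1))
caddy base ('wrist',) (array([502. , 416.5,  -4.5]), np.float64(-303.3)) rim (array([494.7, 410.4,  -4.3]), np.float64(-179.8)) unit (array([495.4, 420.2,  -4.6]), np.float64(-77.8))
%%%%%%%%%%%@*--.@@@%@@@@#:         -%%%%%%%%%%%%%%%%%%@.        +%%%%%%%%@-.:%%%%%%%%%%%%%%%%%%%%%%%%%%
%%%%%%%%%%%%*: .%%%%%%%%%****+.    -%%%%%%%%%%%%%%%%%%#.    -%@%%%%%%%%%%%###%%%%%%%%%%%%%%%%%%%%%%%%%%
%%%%%%%%%%%%%%##%%%%%%%%%%%%%@-      -%%%%%%=-=--=-%%#      =%%%%%%%%%%%%%%%%%%%%%%%%%%%%%%%%%%%%%%%%%%
%%%%%%%%%%%%%%%%%%%%%%%%%%%%%@+. .:. -%%%%%@-.::::.%%%. :--.+%%%%%%%%%%%%%%%%%%%%%%%%%%%%%%%%%%%%%%%%%%
%%%%%%%%%%%%%%%%%%%%%%%%%%%%%%@-:::-  %%%%%@+.:::: %%@. ::::*%%%%%%%%%%%%%%%%%%%%%%%%%%%%%%%%
[... 2950 characters left out ...]
==+++++++++++***********#################################%%%%%%%%%%%%%%%=---
#+%%%%%######################################################%%%%%%%%%%%@@@@@@@@@@@@@%%%%#####%%%%%=---
#*%%%%%%%%%%###***##%%%%%%%@@@@@@@@@@%%%%#####*#######%%%%%%%%%###*****+--:-==++++++++**+++*****+**%%%@
#*###%%%%%%%%%%%%%###***+===--*++++++++*****++****=+++++***#***##**+*+:       +***+******+**++===**@@@@
#******++++***###*###*+:       :+************+**+#..==+++++++++++++++.        .+++++++++++++++++-+*@@@@
##***=====++++++++++++-         ++++++++++++++++++. ++++++++++++++++++:      -+++++++++++++++++++**%@@@
##**+++++++++++++++++++=.      -++++++++++++++++++..++++++++++++++++++++-==+++++++++++++++++++++=+*@@@@
```

```bash
python3 -c "
from cell import *
print(get_state()['time']);print(job_done())"
```

```text
50.35
the job is handed in; nothing more can be done
None
```

The three grey bins that were there (two on their sides, one upright; bin_c was absent) are mouth up in the caddy. The caddy is set down on the drawer unit with its long side along the unit's. I handed the job in at about 50 s of the 210 s allowed. I did not move towards the yellow bin, mug, notepads or marker set.

**Placement:** the side-camera fit puts the caddy 3–5 mm in +x and about 1 mm in y from the unit's centre, with yaw within about 0.3°. The scene and wrist fits were rougher and partly disagreed: centre offsets were mostly up to about 7 mm, and one scene fit of the caddy rim was about 20 mm off. I think that fit locked onto a wrong edge and went by the side fit.

**Problem on the way:** the third bin first landed on the caddy wall, and the wrist force briefly read about 40 N. I released it and nudged it in with closed fingers.

- It then measured flat, but it sits closer to the hoop than planned, partly under the handle bar. I don't know whether my nudge or an outside knock moved it that way.
- I left it there.

**Limits of the last checks:** I had used all 16 pictures by then, so the check after set-down was by numbers and a coarse text view of the side image. That shows the bins still in the caddy, but I did not re-measure that they lie flat after the carry.

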